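# Ready the spin rig: wind the turns counter back to zero and fit the tall spacer

### The arm

A 6-joint arm with a two-finger parallel gripper is mounted at the origin on the work surface. World frame = base frame: x ahead of the robot, y to its left, z up, the work surface at z = 0. Lengths are in mm, angles in rad, forces in N, time in s.
With the tool pointing down it reaches from about 350 to 875 mm from the base axis. Payload 4.2 kg.
Tool frame: the origin (TCP) lies at the very end of the fingers, on their centre line; the grasp point (between the pads) lies arm.grip_depth behind it (arm.grip_depth is the distance from the TCP to the grasp point, in mm); z points along the fingers, y is the direction in which the jaws open and shut (so a half turn about z gives the same grasp; the last joint's range is limited). The gripper opens to 85 mm and grips with 20 to 120 N. Pads are 22 mm wide; open, the fingers measure 114 mm over their backs; the gripper's body (76 mm by 85 mm) begins 54 mm behind the grasp point. The pads swing forward as they close: fully open they stand 13 mm farther back than shut.
Start: joints at [-1.055, 0.385, 0.008, 0, -1.194, -0.259], TCP at [158.759, -604.479, 231.312] pointing down, gripper open.
Joint ranges: [-3.14, 3.14], [-1.21, 2.06], [-1.07, 1.41], [-3.16, 2.05], [-2.99, -0.16], [-3.1, 3.1]. Speed limits (rad/s): [2.79, 2.79, 3.14, 3.14, 3.14, 3.14].

### API

Orientations are given as a unit quaternion [x, y, z, w].
In Python, from bench import arm, optics, workorder gives the robot as it stands. The module is installed in compiled form; this text tells all that it offers.
- The arm moves only by the tool play_rows, never from a script. Its arguments are lists of equal length, an entry for each row: "travel": the shift along the tool's x, y, z in m, a list of three; "rotation": the turn, a rotation vector about the tool's x, y, z in rad, a list of three; "grip": the opening, from 0 (shut) to 1 (fully open). In form: {"travel": [[x, y, z], ...], "rotation": [[rx, ry, rz], ...], "grip": [grip, ...]}. A call has 1 to 12 rows; each row shifts and turns the commanded pose from where the row before left it, along the tool's axes as they then stand; what a row does not reach is not made up. A row lasts 1/12 s, in which the tool goes at most 41.7 mm and 7.16 degrees, less where a joint would pass 70% of its speed; a pose out of reach is approached as far as the arm can. A call is refused whole if a number of a shift passes 0.0417 or a number of a turn 0.125, either way. A call with a gripper value outside its range is refused whole. The fingers move at their own pace and stop on an object; the grip force is fixed at half the most. Time passes only in rows, so rows that do not move let the fingers close. It gives the time, the measured TCP pose, the force and the opening at its end, in the units of the state.
- arm.read_state(): the state, without advancing time (a new reading comes with each control period).
- optics.get_image(name): name is "scene" or "top" or "wrist"; returns a dict with "image" (384x512x3 uint8, blue, green, red), "depth" (384x512 float32, mm along the optical axis (not along the pixel's ray), 0 where there is no reading), "camera_matrix" (3x3 intrinsics, pixels), "R" (3x3) and "t" (3): a world point X has camera coordinates R X + t; the wrist camera has in their place "hand_eye" (4x4, takes a point from camera to tool coordinates, whose origin is the TCP and whose axes are the flange's). Camera axes: x right, y down, z forward; pixel columns grow to the right and rows downward; lengths in mm; the calibration is good to about 2 mm. A picture is of the moment at which its call begins: read the wrist's pose just before it.
- workorder.job_done(): hands the job in, once; it reports no verdict.
The state is a dict: "clock": time; "joints": joint angles; "joint_vel": joint speeds; "joint_efforts": joint torques, N m; "position": TCP position; "ee_rot": TCP orientation; "contact_force": force on the tool from outside, world axes, zero at the start; "wrist_torque": the same for the moment, N m; "gripper_width": finger opening in mm.
Only numpy, scipy, OpenCV 4.12 (cv2) and the standard library are available. Lean on these libraries where they do the work, as an engineer would, in place of code of your own. Each camera call takes 0.05 s, during which the arm holds its last target. There are 200 camera calls.

### The job

Get the spin rig ready for the next lesson: first push the clutch lever fully back, away from the robot, then turn the knob of the tilted turns counter anticlockwise until its pointer is right back at the zero stop. Then slide the taller of the two loose sleeves over the upright spindle, fully down onto its hub, let go of it, and last bring the clutch lever fully forward again. Leave the short sleeve, the beaker and the brass weight where they are.

Things in the scene. Friction and masses are not known exactly. Their poses are not given: they have to be found in the camera images.
- rig: Fixed spin rig, yawed. Grey base plate 220 (x) x 360 (y) x 12 mm; origin under its centre, x to its back (away from the robot), y left, z up. In the middle an aluminium gearbox (110 x 90 mm, top 62 mm up) with the spindle; at y = -125 mm the clutch lever; at x = +30, y = +125 mm the turns counter: grey box, white dial 112 mm across, black knob; face tilted 30 degrees from level to the front.
- spindle_seat (a point): Centre of the top of the dark hub disc (44 mm diameter, top 72 mm above the table) on which the sleeve must rest; z up. The steel spindle above it is 16 mm in diameter, 60 mm tall, its top edge chamfered.
- spindle_top (a point): Centre of the spindle's top end, 132 mm above the table.
- clutch (a joint): Clutch lever angle, rad: 0 = fully forward (leaning 0.5 rad to the rig's front, -x; engaged), 1.0 = fully back (leaning 0.5 rad to +x; disengaged). It pivots about the rig's y axis at rig x = 0, y = -125 mm, 34 mm above the table, and stays where it is left (about 1 N at the ball moves it).
- clutch_tip (a point): Centre of the black ball (26 mm diameter) at the lever's end, 80 mm from the pivot; the lever's rod is 10 mm thick.
- counter (a joint): Turns counter knob, rad: 0 = pointer at the zero stop (a hard stop, at the dial's left, by the steel pin); grows clockwise as seen looking onto the face; at most 2.4. It stays where it is left (0.04 N m).
- counter_grip (a point): Point on the knob's axis to grip at, 31 mm above the tilted face, 9 mm below the knob's top. Turns with the knob: z = its axis, out of the face; x = along the bar grip to the pointer. Bar 40 (x) x 13 (y) x 30 mm high, on a round skirt 42 mm across with its top 11 mm above the face; the thin pointer reaches 49 mm from the axis.
- tall_sleeve: The taller aluminium sleeve, loose, upright on the table: 34 mm outer diameter, 19.4 mm bore, 50 mm tall; origin at the centre of its lower end, z along its axis.
- short_sleeve: The short aluminium sleeve, not to be used: 34 mm outer diameter, 19.4 mm bore, 25 mm tall; origin at the centre of its lower end.
- beaker: Empty glass beaker, 72 mm diameter, 95 mm tall; origin at the centre of its underside. Leave alone.
- slot_mass: Brass weight with a small knob, 48 mm diameter, 62 mm tall; origin at the centre of its underside. Leave alone.
Mind the look-alikes: they are no part of the job. What is shaped like the tall_sleeve but purple is not meant.

How it is judged:
By the outcome, as a careful person would: the job done as asked, in the order asked, and still so for the second after the job is handed in, with the robot touching nothing.
It also fails if it takes over 72 s, if anything falls off the work surface, if the arm or the gripper's body presses on something with over 40 N, if the wrist force passes 120 N, or if a joint passes its speed limit or range.

## Working session

There is one attempt and no reset: what is moved stays moved. The work goes in short steps, Python scripts to look and compute and a tool call to move; the robot and the scene stay as the last step left them, time stands still between calls to the robot, and variables do not carry over. Pictures are saved under pics/ and viewed, about 8 in all and at most 12, crops included, and the job is handed in when it is done.

Besides the shell and the picture viewer there is one more tool, called after "Call:" in YAML: its name, and indented under it one key for each argument. play_rows: Moves the arm, as the interface text tells. Its arguments: {"type":"object","properties":{"travel":{"type":"array","items":{"type":"array","items":{"type":"number"}}},"rotation":{"type":"array","items":{"type":"array","items":{"type":"number"}}},"grip":{"type":"array","items":{"type":"number"}}},"required":["travel","rotation","grip"]}

```bash
mkdir -p pics; cat > h.py <<'E'
import numpy as np, cv2, pickle
from bench import arm, optics, workorder
from scipy.spatial.transform import Rotation as Rot
def grab(n):
    s=arm.read_state(); d=optics.get_image(n); d['state']=s
    pickle.dump(d,open(f'{n}.pkl','wb')); return d
def load(n): return pickle.load(open(f'{n}.pkl','rb'))
def cloud(d):
    K=d['camera_matrix']; z=d['depth']; v,u=np.indices(z.shape)
    P=np.stack([(u-K[0,2])*z/K[0,0],(v-K[1,2])*z/K[1,1],z],-1)
    if 'hand_eye' in d:
        H=np.array(d['hand_eye']); s=d['state']
        P=P@H[:3,:3].T+H[:3,3]
        W=P@Rot.from_quat(s['ee_rot']).as_matrix().T+np.array(s['position'])
    else: W=(P-np.array(d['t']))@np.array(d['R'])
    W[z==0]=np.nan
    return W
E
python3 - <<'E'
from h import *
s=arm.read_state(); print(s); print([a for a in dir(arm) if a[0]!='_'],arm.grip_depth)
for n in('top','scene'):
    d=grab(n); print(n,d['camera_matrix'],d['R'],d['t'])
    cv2.imwrite(f'pics/{n}0.png',cv2.resize(d['image'],(800,600),interpolation=cv2.INTER_CUBIC))
E
```

```text
{'clock': 0.0, 'joints': array([-1.05537303e+00,  3.85581759e-01,  6.59551127e-03, -5.19698264e-04,
       -1.19400072e+00, -2.58587440e-01]), 'joint_vel': array([ 0.00062405,  0.00056379, -0.00116743,  0.00068509,  0.00021223,
        0.00022088]), 'joint_efforts': array([ 2.01198541e-04, -3.92284262e+01,  1.88404620e+01,  4.18644503e+00,
       -4.55555783e-03, -9.56405387e-06]), 'position': array([ 158.62388858, -603.91624836,  230.19144199]), 'ee_rot': array([-1.27970094e-01,  9.91777393e-01,  1.10546786e-03, -1.89739340e-04]), 'contact_force': array([-0.48491223, -0.23038651,  0.65826118]), 'wrist_torque': array([-0.0050333 , -0.0054815 ,  0.04345124]), 'gripper_width': 85.76826487449522}
['IKError', 'grip_depth', 'read_state'] 18.700000000000003
top [[442.00295311   0.         255.83454355]
 [  0.         442.00295311 192.04939329]
 [  0.           0.           1.        ]] [[-0.00208706 -0.99954463  0.03010275]
 [-0.98861728 -0.00246624 -0.150432  ]
 [ 0.15043773 -0.03007406 -0.98816195]] [-103.59836381  590.04545525 1006.5214517 ]
scene [[418.05865993   0.         255.02105594]
 [  0.         418.05865993 190.83614956]
 [  0.           0.           1.        ]] [[ 0.61743099  0.78661888 -0.00311789]
 [ 0.46733453 -0.37000163 -0.8029304 ]
 [-0.63275383  0.49429701 -0.59606464]] [-299.62404331 -231.08184296 1456.00607613]
```

View pics/top0.png

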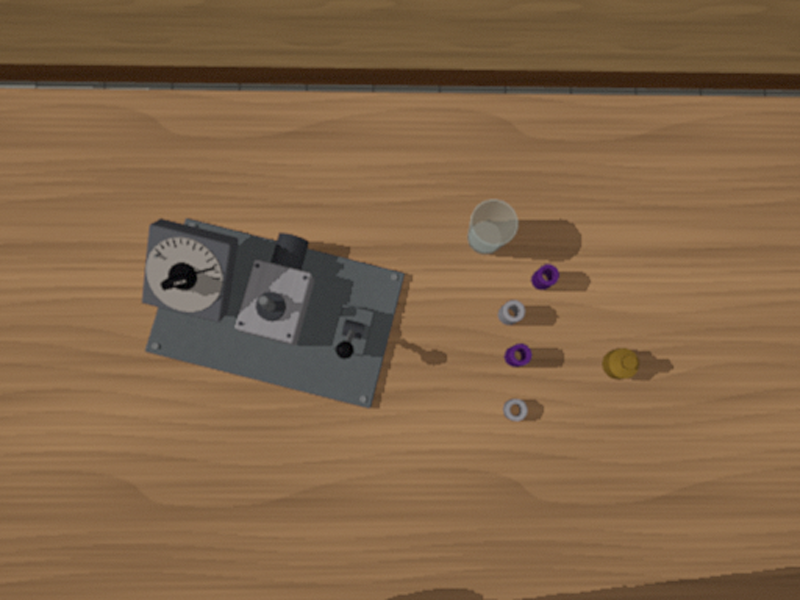

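View pics/scene0.png

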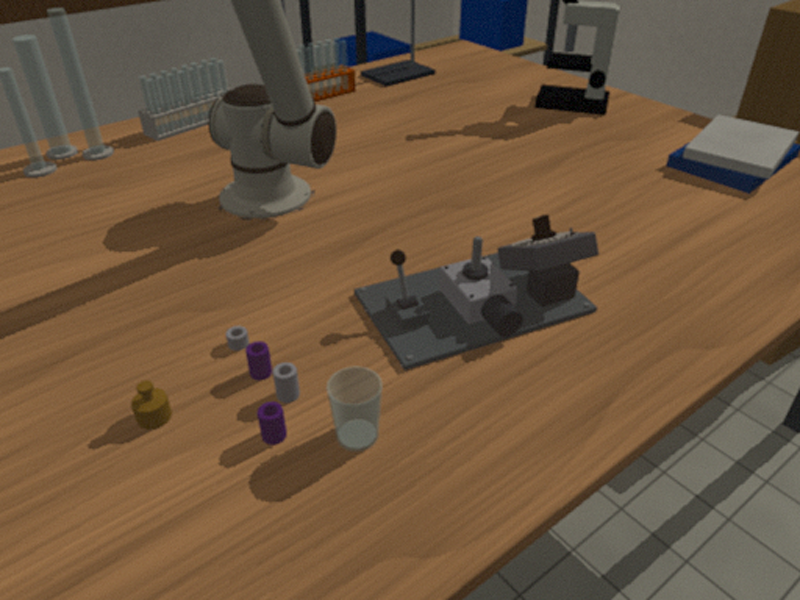

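The top view (800x600) shows the rig at left, with plate corners near (190,220), (404,272), (370,407) and (148,350). The lever ball is at (345,350), the spindle near (268,303) and the knob at (182,276). The tall silver sleeve is at (512,312) and the short one at (515,410), with purple decoys, the beaker and the weight around them.

```bash
python3 - <<'E'
from h import *
d=load('top'); K=d['camera_matrix'];R=np.array(d['R']);t=np.array(d['t']); W=cloud(d)
def ray(u,v,z):
    r=R.T@np.linalg.inv(K)@[u,v,1]; c=-R.T@t; return c+r*(z-c[2])/r[2]
k=.64
for n,(u,v),z in [('c1',(190,220),12),('c2',(404,272),12),('c3',(370,407),12),('c4',(148,350),12),('spin',(266,300),132),('ball',(345,350),100)]:
    print(n,ray(u*k,v*k,z).round(1), W[int(v*k),int(u*k)].round(1))
# plate points fit
m=(abs(W[...,2]-12)<4)
m[:, :80]=0; m[:,280:]=0
# exclude wood by colour saturation
hsv=cv2.cvtColor(d['image'],cv2.COLOR_BGR2HSV); m&=hsv[...,1]<70
P=W[m][:,:2].astype(np.float32); print('plate n',len(P), W[m][:,2].mean(), cv2.minAreaRect(P))
# spindle and sleeve tops
for n,lo,hi,box in [('spindle',122,140,(140,210,170,230)),('tall',43,57,(310,180,345,220)),('short',18,32,(310,245,345,275)),('ball',90,125,(205,210,235,240))]:
    x0,y0,x1,y1=box; w=W[y0:y1,x0:x1].reshape(-1,3); w=w[(w[:,2]>lo)&(w[:,2]<hi)]
    (c,rr)=cv2.minEnclosingCircle(w[:,:2].astype(np.float32)) if len(w) else ((0,0),0)
    print(n,len(w),w.mean(0).round(1),np.round(c,1),rr, w[:,2].max())
e=load('scene')
a=cv2.resize(d['image'][135:270,85:265],(800,600),interpolation=cv2.INTER_CUBIC)
cv2.imwrite('pics/topcrop.png',cv2.convertScaleAbs(a,alpha=1.6))
E
```

```text
c1 [723.1 228.4  12. ] [728.1 233.    1.1]
c2 [ 640.3 -111.4   12. ] [ 643.1 -110.5   -1.4]
c3 [429.  -58.5  12. ] [430.2 -56.6  14.2]
c4 [516.5 283.6  12. ] [516.5 285.3  12.2]
spin [576.6  85.2 132. ] [576.8  85.9 130.9]
ball [509.7 -23.6 100. ] [508.3 -22.7 116.7]
plate n 7481 12.414599266132038 ((577.4067993164062, 90.08758544921875), (360.049560546875, 218.2198486328125), 75.84578704833984)<stdin>:18: RuntimeWarning: Mean of empty slice.
  ret = um.true_divide(
Traceback (most recent call last):
ValueError: zero-size array to reduction operation maximum which has no identity
```

```bash
python3 - <<'E'
from h import *
d=load('top'); W=cloud(d)
for n,lo,hi,box in [('spindle',122,140,(155,175,190,210)),('tall',43,57,(310,180,345,220)),('short',18,32,(310,245,345,275)),('ball',90,125,(205,210,235,240)),('beaker',85,100,(295,120,340,165)),('mass',0,80,(380,215,415,245)),('purpleA',40,57,(335,165,365,190)),('purpleB',40,57,(320,215,345,240))]:
    x0,y0,x1,y1=box; w=W[y0:y1,x0:x1].reshape(-1,3); w=w[(w[:,2]>lo)&(w[:,2]<hi)]
    if not len(w): print(n,'none'); continue
    c,rr=cv2.minEnclosingCircle(w[:,:2].astype(np.float32))
    print(n,len(w),w.mean(0).round(1),np.round(c,1),round(rr,1), w[:,2].max().round(1))
# dial face: bright pixels plane
g=cv2.cvtColor(d['image'],cv2.COLOR_BGR2GRAY); m=np.zeros_like(g,bool); m[145:205,90:150]=1
m&=(g>105)
w=W[m]; w=w[np.isfinite(w[:,0])&(w[:,2]>60)]
c=np.median(w,0); 
for _ in range(3):
    U,S,V=np.linalg.svd(w-w.mean(0),full_matrices=0); nn=V[2]*np.sign(V[2,2]); r=(w-w.mean(0))@nn; w=w[abs(r)<3*r.std()+.1]
print('dial',len(w),w.mean(0),nn,r.std(), w.min(0),w.max(0))
# knob points
kp=W[150:210,90:150].reshape(-1,3); kp=kp[((kp-w.mean(0))@nn)>30]
print('knob top',len(kp),kp.mean(0),((kp-w.mean(0))@nn).max())
a=cv2.resize(d['image'][135:225,85:205],(800,600),interpolation=cv2.INTER_CUBIC)
cv2.imwrite('pics/topcrop.png',cv2.convertScaleAbs(a,alpha=1.6))
E
```

```text
spindle 48 [575.8  89.1 130.5] [576.3  89.6] 7.9 136.3
tall 112 [ 572.4 -275.3   49.7] [ 572.8 -275.3] 16.9 54.7
short 112 [ 424.2 -279.7   24.7] [ 424. -280.] 17.1 29.6
ball 106 [508.8 -22.4 113.7] [509.2 -22.1] 12.8 120.9
beaker 186 [ 702.4 -243.1   93.1] [ 699.7 -241. ] 36.3 99.2
mass 760 [ 501.4 -448.3   19.8] [ 504.1 -454.5] 56.5 66.1
purpleA 122 [ 628.6 -329.2   49.1] [ 629.7 -330. ] 17.1 54.8
purpleB 125 [ 506.5 -283.5   49.2] [ 506.9 -284. ] 16.9 55.4
dial 1228 [619.16340418 213.22972981 106.12681747] [-0.48525573  0.12704607  0.86509316] 1.6801484162535687 [568.00990468 153.53778167  72.05268917] [680.01008116 277.43734748 134.97539504]
knob top 115 [599.49553999 211.22876689 138.26844835] 40.770100669323
```

View pics/topcrop.png

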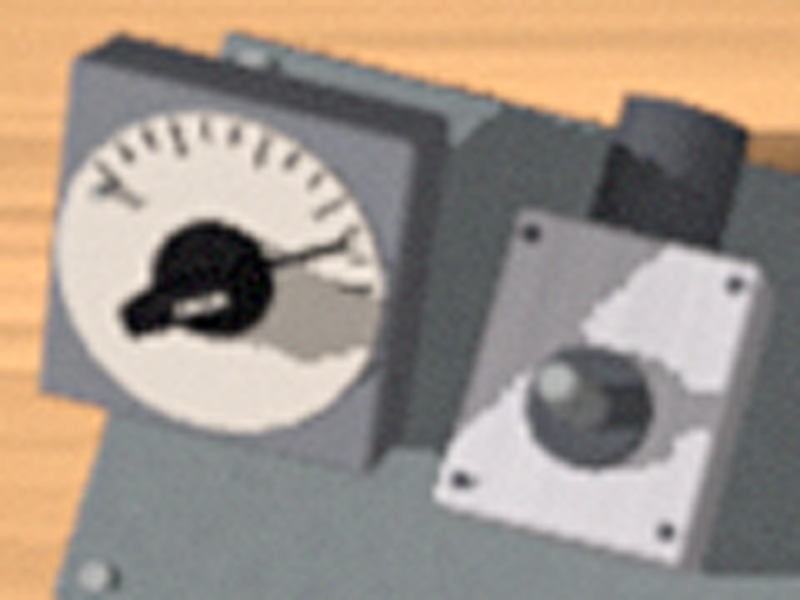

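The crop shows the pointer at about (350,240), near the clockwise end. The zero mark and pin are at upper left, about (110,185). The lever ball sits at rig x≈-38, so the clutch is fully forward now. Next I'll plan the first move.

```bash
cat >> h.py <<'E'
O=np.array([577,89.5,0]); yaw=np.deg2rad(-14.15)
RR=Rot.from_euler('z',yaw).as_matrix()   # rig axes
def rig(x,y,z): return O+RR@np.array([x,y,z])
def torig(p): return RR.T@(np.asarray(p)-O)
def down(deg):  # tool x at world yaw deg, z down
    a=np.deg2rad(deg); x=np.array([np.cos(a),np.sin(a),0]); z=np.array([0,0,-1.]); return Rot.from_matrix(np.stack([x,np.cross(z,x),z],1))
RD=down(165.85)
def plan(p,R,n,s=None):
    if s is None: st=arm.read_state(); s=(np.array(st['position']),Rot.from_quat(st['ee_rot']))
    p0,R0=s; dv=(R0.inv()*R).as_rotvec(); w=np.ones(n)
    if n>3: w[[0,-1]]=.5
    f=np.cumsum(w)/w.sum(); T=[];V=[]; pc,Rc=p0.copy(),R0
    for i in range(n):
        t=np.round(Rc.inv().apply(p0+f[i]*(p-p0)-pc)/1000,4)
        r=np.round((Rc.inv()*(R0*Rot.from_rotvec(dv*f[i]))).as_rotvec(),3)
        pc=pc+Rc.apply(t*1000); Rc=Rc*Rot.from_rotvec(r); T.append(t.tolist());V.append(r.tolist())
    mx=max(abs(np.array(T)).max()/.0417,np.abs(V).max()/.125)
    print('rows',n,'max frac',round(mx,2),'\nT',T,'\nR',V); return pc,Rc
def st():
    s=arm.read_state(); print('t',round(s['clock'],2),'pos',s['position'].round(1),'rig',torig(s['position']).round(1),'F',s['contact_force'].round(1),'M',s['wrist_torque'].round(2),'w',round(s['gripper_width'],1),'q',s['joints'].round(2)); return s
E
python3 - <<'E'
from h import *
print(rig(-80,-125,230)); plan(rig(-80,-125,230),RD,24)
d=grab('wrist'); print(d['hand_eye'],d['camera_matrix'])
E
```

```text
[468.86961437 -12.15047812 230.        ]
rows 24 max frac 0.67 
T [[-0.0098, 0.0107, 0.0], [-0.0193, 0.0217, 0.0001], [-0.0189, 0.0221, 0.0], [-0.0184, 0.0225, 0.0001], [-0.0178, 0.0229, 0.0], [-0.0174, 0.0233, 0.0001], [-0.0169, 0.0237, 0.0001], [-0.0163, 0.024, -0.0], [-0.0158, 0.0244, 0.0], [-0.0153, 0.0247, 0.0], [-0.0147, 0.025, 0.0001], [-0.0142, 0.0254, 0.0], [-0.0136, 0.0257, 0.0], [-0.013, 0.0259, 0.0001], [-0.0125, 0.0263, -0.0], [-0.0119, 0.0265, 0.0], [-0.0113, 0.0267, 0.0001], [-0.0108, 0.027, -0.0], [-0.0101, 0.0273, 0.0], [-0.0095, 0.0274, 0.0001], [-0.009, 0.0276, -0.0], [-0.0083, 0.0279, -0.0], [-0.0077, 0.028, -0.0], [-0.0035, 0.0141, -0.0]] 
R [[0.0, -0.0, 0.011], [0.0, -0.0, 0.022], [0.0, -0.0, 0.022], [0.0, -0.0, 0.022], [0.0, -0.0, 0.022], [0.0, -0.0, 0.021], [0.001, -0.0, 0.022], [-0.0, -0.0, 0.022], [-0.0, -0.0, 0.022], [-0.0, -0.0, 0.022], [-0.0, -0.0, 0.022], [-0.0, -0.0, 0.022], [-0.0, -0.0, 0.022], [0.0, -0.0, 0.022], [0.0, -0.0, 0.022], [0.0, -0.0, 0.021], [0.0, -0.0, 0.022], [0.0, -0.0, 0.022], [0.0, -0.001, 0.022], [0.001, 0.0, 0.022], [-0.0, 0.0, 0.022], [-0.0, 0.0, 0.022], [-0.0, 0.0, 0.022], [-0.0, 0.0, 0.011]]
[[ 9.27616291e-04 -9.44917452e-01 -3.27307422e-01  8.51995882e+01]
 [ 9.99999447e-01  1.03838254e-03 -1.63668781e-04  4.16412018e-01]
 [ 4.94523800e-04 -3.27307089e-01  9.44917893e-01 -1.42635418e+02]
 [ 0.00000000e+00  0.00000000e+00  0.00000000e+00  1.00000000e+00]] [[343.79568536   0.         255.95667558]
 [  0.         343.79568536 195.97267072]
 [  0.           0.           1.        ]]
```

Call:
play_rows:
  travel:
    - [-0.01,0.011,0]
    - [-0.019,0.022,0]
    - [-0.019,0.022,0]
    - [-0.018,0.0225,0]
    - [-0.018,0.023,0]
    - [-0.0175,0.023,0]
    - [-0.017,0.024,0]
    - [-0.016,0.024,0]
    - [-0.016,0.0245,0]
    - [-0.015,0.025,0]
    - [-0.015,0.025,0]
    - [-0.014,0.0255,0]
  rotation:
    - [0,0,0.011]
    - [0,0,0.022]
    - [0,0,0.022]
    - [0,0,0.022]
    - [0,0,0.022]
    - [0,0,0.022]
    - [0,0,0.022]
    - [0,0,0.022]
    - [0,0,0.022]
    - [0,0,0.022]
    - [0,0,0.022]
    - [0,0,0.022]
  grip: [0,0,0,0,0,0,0,0,0,0,0,0]

```text
clock: 1.15
position: [313.8, -306.2, 231.2]
ee_rot: [-0.001, 1.0, 0.0, 0.0]
contact_force: [-0.2, -0.5, 0.2]
gripper_width: -0.2
```

Call:
play_rows:
  travel:
    - [-0.0135,0.0255,0]
    - [-0.013,0.026,0]
    - [-0.0125,0.0265,0]
    - [-0.012,0.0265,0]
    - [-0.011,0.027,0]
    - [-0.011,0.027,0]
    - [-0.01,0.027,0]
    - [-0.0095,0.0275,0]
    - [-0.009,0.0275,0]
    - [-0.008,0.028,0]
    - [-0.0075,0.028,0]
    - [-0.0035,0.014,0]
  rotation:
    - [0,0,0.022]
    - [0,0,0.022]
    - [0,0,0.022]
    - [0,0,0.022]
    - [0,0,0.022]
    - [0,0,0.022]
    - [0,0,0.022]
    - [0,0,0.022]
    - [0,0,0.022]
    - [0,0,0.022]
    - [0,0,0.022]
    - [0,0,0.011]
  grip: [0,0,0,0,0,0,0,0,0,0,0,0]

```text
clock: 2.15
position: [469.5, -9.3, 231.1]
ee_rot: [0.124, 0.992, 0.0, 0.0]
contact_force: [0.7, -0.7, -0.1]
gripper_width: 0.0
```

```bash
python3 - <<'E'
from h import *
st(); d=grab('wrist'); W=cloud(d)
# project of rig features; 3D ball from wrist
g=d['image']; 
m=(W[...,2]>95)&(W[...,2]<125)&(np.linalg.norm(W[...,:2]-[509,-22],axis=-1)<40)
w=W[m]; print('ball',len(w), w.mean(0) if len(w) else '', w.max(0) if len(w) else '')
plan(rig(-80,-125,95),RD,8)
cv2.imwrite('pics/w1.png',cv2.convertScaleAbs(g,alpha=1.6))
E
```

```text
t 2.15 pos [469.5  -9.3 231.1] rig [ -80.1 -122.1  231.1] F [ 0.7 -0.7 -0.1] M [-0.01 -0.04 -0.01] w 0.0 q [ 0.33  0.12 -0.36 -0.   -1.1  -2.15]
ball 708 [505.83140527 -22.44834087 112.44303347] [520.36497904 -10.64313957 118.6454106 ]
rows 8 max frac 0.47 
T [[0.0, -0.0003, 0.0097], [0.0001, -0.0005, 0.0195], [0.0001, -0.0006, 0.0194], [0.0001, -0.0006, 0.0194], [0.0001, -0.0005, 0.0195], [0.0001, -0.0006, 0.0194], [0.0001, -0.0006, 0.0194], [0.0, -0.0002, 0.0097]] 
R [[0.0, 0.0, -0.0], [0.0, 0.0, -0.0], [0.0, 0.0, -0.0], [0.0, 0.0, -0.0], [0.0, 0.0, -0.0], [0.0, 0.001, -0.0], [0.0, -0.0, -0.0], [0.001, -0.0, -0.0]]
```

View pics/w1.png

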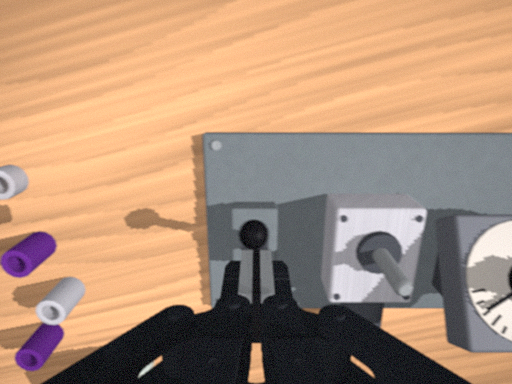

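The wrist view shows the closed fingers just in front of the lever ball at (254,235), with the ball centred on the jaws. Next I'll descend and push.

Call:
play_rows:
  travel:
    - [0,-0.0005,0.01]
    - [0,-0.0005,0.0195]
    - [0,-0.0005,0.0195]
    - [0,-0.0005,0.0195]
    - [0,-0.0005,0.0195]
    - [0,-0.0005,0.0195]
    - [0,-0.0005,0.0195]
    - [0,0,0.009]
  rotation:
    - [0,0,0]
    - [0,0,0]
    - [0,0,0]
    - [0,0,0]
    - [0,0,0]
    - [0,0,0]
    - [0,0,0]
    - [0,0,0]
  grip: [0,0,0,0,0,0,0,0]

```text
clock: 2.87
position: [465.7, -15.7, 93.0]
ee_rot: [0.125, 0.992, -0.001, -0.002]
contact_force: [-0.4, 0.6, -0.1]
gripper_width: -0.0
```

Call:
play_rows:
  travel:
    - [-0.006,0,0]
    - [-0.008,0,0]
    - [-0.008,0,0]
    - [-0.008,0,0]
    - [-0.008,0,0]
    - [-0.008,0,0]
    - [-0.008,0,0]
    - [-0.008,0,0]
    - [-0.008,0,0]
    - [-0.008,0,0]
    - [-0.008,0,0]
    - [-0.004,0,0]
  rotation:
    - [0,0,0]
    - [0,0,0]
    - [0,0,0]
    - [0,0,0]
    - [0,0,0]
    - [0,0,0]
    - [0,0,0]
    - [0,0,0]
    - [0,0,0]
    - [0,0,0]
    - [0,0,0]
    - [0,0,0]
  grip: [0,0,0,0,0,0,0,0,0,0,0,0]

```text
clock: 3.87
position: [555.7, -37.5, 95.0]
ee_rot: [0.124, 0.992, -0.0, -0.0]
contact_force: [-1.5, 0.1, -0.3]
gripper_width: 0.1
```

```bash
python3 - <<'E'
from h import *
st(); d=grab('top'); W=cloud(d)
m=(W[...,2]>85)&(np.linalg.norm((W-rig(20,-125,0))[...,:2],axis=-1)<70)
hsv=d['image'].max(-1)
w=W[m&(hsv<60)&(W[...,2]<122)]; print(len(w)); 
r=(w-O)@RR; print(r.mean(0), np.percentile(r,[2,50,98],axis=0))
E
```

```text
t 3.87 pos [555.7 -37.5  95. ] rig [  10.4 -128.4   95. ] F [-1.5  0.1 -0.3] M [0.06 0.26 0.02] w 0.1 q [ 0.22  0.41 -0.34  0.   -0.82 -2.04]
0<stdin>:6: RuntimeWarning: Mean of empty slice.
  ret = um.true_divide(
Traceback (most recent call last):
IndexError: index -1 is out of bounds for axis 0 with size 0
```

Call:
play_rows:
  travel:
    - [-0.001,0.0002,0]
    - [-0.001,0.0002,0]
    - [-0.001,0.0002,0]
    - [-0.001,0.0002,0]
    - [-0.001,0,0]
  rotation:
    - [0,0,0]
    - [0,0,0]
    - [0,0,0]
    - [0,0,0]
    - [0,0,0]
  grip: [0,0,0,0,0]

```text
clock: 4.33
position: [559.5, -37.6, 95.3]
ee_rot: [0.124, 0.992, -0.0, -0.0]
contact_force: [-1.6, -0.1, -1.0]
gripper_width: -0.0
```

Call:
play_rows:
  travel:
    - [-0.001,0,0]
    - [-0.001,0,0]
    - [0,0,0]
  rotation:
    - [0,0,0]
    - [0,0,0]
    - [0,0,0]
  grip: [0,0,0]

```text
clock: 4.58
position: [561.0, -38.1, 95.2]
ee_rot: [0.124, 0.992, -0.0, -0.001]
contact_force: [-3.3, 0.9, 0.4]
gripper_width: 0.3
```

Call:
play_rows:
  travel:
    - [-0.001,0,0]
    - [-0.001,0,0]
    - [0,0,0]
  rotation:
    - [0,0,0]
    - [0,0,0]
    - [0,0,0]
  grip: [0,0,0]

```text
clock: 4.83
position: [561.2, -38.2, 95.1]
ee_rot: [0.124, 0.992, -0.0, -0.003]
contact_force: [-8.4, 3.9, 4.4]
gripper_width: 0.1
```

Call:
play_rows:
  travel:
    - [-0.001,0,0]
    - [-0.001,0,0]
    - [0,0,0]
  rotation:
    - [0,0,0]
    - [0,0,0]
    - [0,0,0]
  grip: [0,0,0]

```text
clock: 5.08
position: [561.3, -38.4, 95.0]
ee_rot: [0.125, 0.992, -0.0, -0.005]
contact_force: [-11.9, 8.1, 8.2]
gripper_width: -0.2
```

Force rose to 12 N with no more travel, so the lever is at its back stop. I'll back off, lift, and go over the knob with the gripper opening.

Call:
play_rows:
  travel:
    - [0.01,0,0]
    - [0.02,0,0]
    - [0.01,0,-0.01]
    - [0,0,-0.02]
    - [0,0,-0.03]
    - [0,0,-0.03]
    - [0,0,-0.03]
    - [0,0,-0.02]
  rotation:
    - [0,0,0]
    - [0,0,0]
    - [0,0,0]
    - [0,0,0]
    - [0,0,0]
    - [0,0,0]
    - [0,0,0]
    - [0,0,0]
  grip: [0,0,0,0,0,0,0,0]

```text
clock: 5.75
position: [528.7, -29.3, 239.3]
ee_rot: [0.124, 0.992, 0.001, 0.004]
contact_force: [0.1, 0.4, 0.4]
gripper_width: 0.2
```

```bash
python3 - <<'E'
from h import *
st(); d=grab('top'); W=cloud(d)
b=W.reshape(-1,3); b=b[(b[:,2]>95)&(b[:,2]<125)]; r=(b-O)@RR; r=r[(abs(r[:,1]+125)<25)&(abs(r[:,0])<60)]; print('ball rig',len(r),r.mean(0).round(1))
plan(np.array([600,211,250]),RD,12)
E
```

```text
t 5.75 pos [528.7 -29.3 239.3] rig [ -17.7 -127.   239.3] F [0.1 0.4 0.4] M [-0.03  0.   -0.  ] w 0.2 q [ 0.25  0.21 -0.22  0.   -1.13 -2.07]
ball rig 0 [nan nan nan]
rows 12 max frac 0.55 
T [[-0.0004, 0.0114, -0.0003], [-0.0007, 0.0227, -0.0005], [-0.0008, 0.0227, -0.0006], [-0.0007, 0.0228, -0.0005], [-0.0008, 0.0227, -0.0006], [-0.0007, 0.0227, -0.0006], [-0.0008, 0.0227, -0.0006], [-0.0007, 0.0228, -0.0006], [-0.0008, 0.0227, -0.0006], [-0.0008, 0.0227, -0.0006], [-0.0008, 0.0228, -0.0006], [-0.0003, 0.0113, -0.0003]] 
R [[0.0, 0.001, -0.0], [0.001, 0.001, -0.0], [-0.0, 0.001, -0.0], [0.0, 0.002, -0.0], [0.001, 0.001, -0.0], [-0.0, 0.001, -0.0], [0.0, 0.001, -0.001], [0.001, 0.002, 0.0], [0.0, 0.001, 0.0], [0.0, 0.001, 0.0], [0.001, 0.002, 0.0], [-0.0, 0.0, 0.0]]<stdin>:3: RuntimeWarning: Mean of empty slice.
  ret = um.true_divide(
```

```bash
cat >> h.py <<'E'
n_=RR@np.array([-.5,0,.866])
RT=RD*Rot.from_rotvec([0,-np.pi/6,0])
E
python3 - <<'E'
from h import *
print(RT.as_matrix()[:,2],-n_)
plan(np.array([604,210,131])+110*n_,RT,12)
E
```

```text
[ 0.48482953 -0.12223065 -0.8660254 ] [ 0.48482953 -0.12223065 -0.866     ]
rows 12 max frac 0.55 
T [[0.002, 0.0114, 0.0008], [0.0039, 0.0227, 0.0014], [0.004, 0.0227, 0.0013], [0.0041, 0.0227, 0.0011], [0.004, 0.0227, 0.0009], [0.0041, 0.0228, 0.0007], [0.0042, 0.0227, 0.0004], [0.0041, 0.0227, 0.0003], [0.0042, 0.0227, 0.0001], [0.0042, 0.0228, -0.0001], [0.0041, 0.0227, -0.0003], [0.0021, 0.0114, -0.0003]] 
R [[0.0, -0.023, -0.0], [0.0, -0.046, -0.0], [0.001, -0.047, -0.0], [0.0, -0.046, -0.001], [0.0, -0.046, 0.0], [0.001, -0.047, 0.0], [0.0, -0.046, -0.0], [0.0, -0.046, -0.0], [0.001, -0.047, -0.001], [0.0, -0.046, 0.0], [0.0, -0.046, 0.0], [0.001, -0.023, 0.0]]
```

Call:
play_rows:
  travel:
    - [0.002,0.0115,0.001]
    - [0.004,0.0225,0.0015]
    - [0.004,0.0225,0.0015]
    - [0.004,0.0225,0.001]
    - [0.004,0.0225,0.001]
    - [0.004,0.0225,0.0005]
    - [0.004,0.0225,0.0005]
    - [0.004,0.0225,0.0005]
    - [0.004,0.0225,0]
    - [0.004,0.0225,0]
    - [0.004,0.0225,0]
    - [0.002,0.0115,-0.0005]
  rotation:
    - [0,-0.023,0]
    - [0,-0.046,0]
    - [0,-0.046,0]
    - [0.001,-0.046,0]
    - [0,-0.046,0]
    - [0,-0.046,0]
    - [0.001,-0.046,0]
    - [0,-0.046,0]
    - [0,-0.046,0]
    - [0.001,-0.046,0]
    - [0,-0.046,0]
    - [0,-0.024,0]
  grip: [0,0,0,0,0,0,0,0,0,0,0,0]

```text
clock: 6.8
position: [556.9, 217.2, 232.5]
ee_rot: [0.11, 0.966, -0.03, 0.232]
contact_force: [0.4, -0.3, 0.1]
gripper_width: -0.1
```

```bash
python3 - <<'E'
from h import *
s=st(); d=grab('wrist'); W=cloud(d)
img=d['image']; mn=img.min(-1).astype(int)
m=(mn>95); w=W[m]; w=w[np.isfinite(w[:,0])&(w[:,2]>65)&(w[:,2]<150)&(np.linalg.norm(w[:,:2]-[619,206],axis=1)<65)]
for _ in range(5):
    U,S,V=np.linalg.svd(w-w.mean(0),full_matrices=0); nn=V[2]*np.sign(V[2,2]); r=(w-w.mean(0))@nn; w=w[abs(r)<3*r.std()+.1]
print('dial',len(w),w.mean(0),nn,torig(w.mean(0)),RR.T@nn,r.std())
h=(W-w.mean(0))@n_
k=(h>35)&(h<44)&(np.linalg.norm(W[...,:2]-[600,210],axis=-1)<40)
v,u=np.where(k); kp=W[k]; print('top',len(kp),kp.mean(0),torig(kp.mean(0)),h[k].max(),u.mean(),v.mean())
q=(kp-kp.mean(0))@np.array(RT.as_matrix()[:,:2]); 
print(cv2.minAreaRect(q.astype(np.float32)))
tb=W.reshape(-1,3); rb=(tb-O)@RR; rb=rb[(rb[:,2]>95)&(rb[:,2]<125)&(abs(rb[:,1]+125)<25)&(abs(rb[:,0])<70)]; print('ball',len(rb),rb.mean(0) if len(rb) else '')
cv2.imwrite('pics/w2.png',cv2.convertScaleAbs(cv2.resize(img,(800,600)),alpha=1.5))
t=grab('top')
W=cloud(t);tb=W.reshape(-1,3); rb=(tb-O)@RR; rb=rb[(rb[:,2]>95)&(rb[:,2]<125)&(abs(rb[:,1]+125)<25)&(abs(rb[:,0])<70)]; print('ball top',len(rb),rb.mean(0) if len(rb) else '')
E
```

```text
t 6.8 pos [556.9 217.2 232.5] rig [-50.7 118.9 232.5] F [ 0.4 -0.3  0.1] M [ 0.23  0.88 -0.03] w -0.1 q [ 0.79  0.18 -0.58  0.68 -0.67 -3.1 ]
dial 10621 [614.54828883 210.47161018 102.60314891] [-0.48193993  0.12521877  0.86721056] [  6.83616204 126.48032002 102.60314891] [-0.49792856  0.00360385  0.86721056] 0.7755179855588074
top 841 [597.44321923 212.36389607 136.28445616] [-10.21251419 124.13366475 136.28445616] 40.308948127322004 262.6575505350773 185.77883472057076
((-0.6732683181762695, -0.166595458984375), (39.564117431640625, 13.041024208068848), 60.54617691040039)
ball 64 [  39.90192989 -114.32611961  102.28647588]
ball top 104 [  36.67856386 -124.9411495   113.55765146]
```

View pics/w2.png

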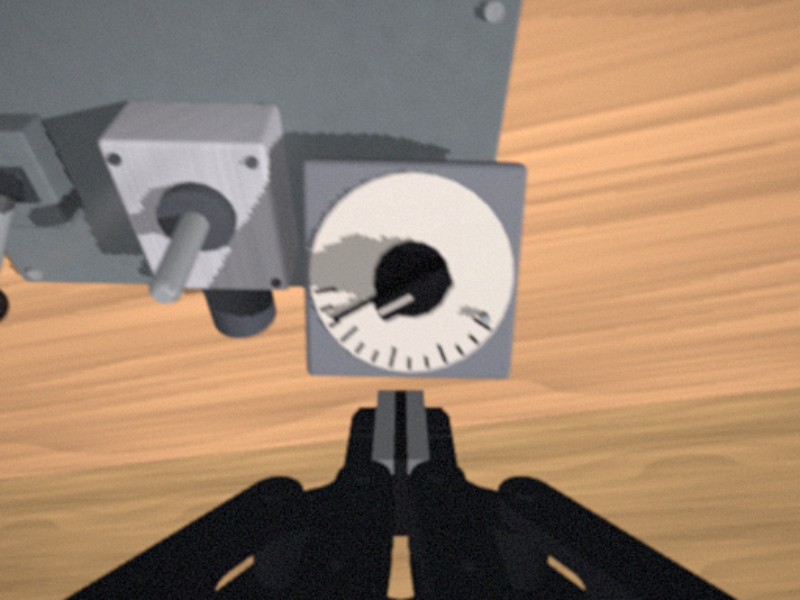

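The wrist view shows the dial centre at (412,272), the pointer toward (335,318) and the pin/zero mark at (475,315), so about -116° (anticlockwise) of turn is left. The bar lies at 60.5° in the tool frame. Joint 6 is near its limit, so I'll grip with the tool turned -119.5°. From there the turn runs j6 from about -1 to +1.

```bash
cat >> h.py <<'E'
KT=np.array([597.4,212.4,136.3])+RT.apply([-.67,-.17,0])  # knob top centre (h~40-ish)
FACE=np.array([614.5,210.5,102.6])
AX=KT-n_*((KT-FACE)@n_)   # axis point at face
RK=RT*Rot.from_rotvec([0,0,np.deg2rad(-119.5)])
E
python3 - <<'E'
from h import *
s=arm.read_state(); print((RT.inv()*Rot.from_quat(s['ee_rot'])).as_rotvec(), 'KT h',(KT-FACE)@n_,'AX',AX)
e=plan(AX+75*n_,RK,22)
plan(AX+15*n_,RK,6,(AX+75*n_,RK))
E
```

```text
[-0.0041711   0.05046758 -0.01380596] KT h 37.7070146100173 AX [616.20254768 207.48435972 103.98072535]
rows 22 max frac 0.79 
T [[0.0003, 0.0001, 0.0016], [0.0005, 0.0003, 0.0032], [0.0004, 0.0003, 0.0032], [0.0005, 0.0004, 0.0032], [0.0004, 0.0004, 0.0033], [0.0004, 0.0004, 0.0032], [0.0003, 0.0006, 0.0032], [0.0003, 0.0005, 0.0032], [0.0002, 0.0006, 0.0032], [0.0002, 0.0006, 0.0032], [0.0001, 0.0006, 0.0032], [0.0, 0.0007, 0.0032], [0.0, 0.0006, 0.0032], [-0.0, 0.0007, 0.0032], [-0.0002, 0.0007, 0.0032], [-0.0001, 0.0006, 0.0032], [-0.0003, 0.0007, 0.0032], [-0.0003, 0.0006, 0.0031], [-0.0004, 0.0006, 0.0032], [-0.0004, 0.0006, 0.0032], [-0.0004, 0.0005, 0.0032], [-0.0003, 0.0002, 0.0016]] 
R [[0.001, -0.001, -0.049], [0.003, -0.001, -0.099], [0.003, -0.001, -0.099], [0.002, -0.001, -0.098], [0.003, -0.002, -0.099], [0.002, -0.001, -0.098], [0.003, -0.001, -0.099], [0.003, -0.001, -0.099], [0.002, -0.002, -0.098], [0.003, -0.001, -0.099], [0.002, -0.001, -0.099], [0.003, -0.001, -0.098], [0.003, -0.002, -0.099], [0.002, -0.001, -0.099], [0.003, -0.001, -0.098], [0.003, -0.001, -0.099], [0.002, -0.002, -0.098], [0.003, -0.001, -0.099], [0.002, -0.001, -0.099], [0.003, -0.001, -0.098], [0.003, -0.002, -0.099], [0.001, -0.0, -0.049]]
rows 6 max frac 0.29 
T [[0.0, -0.0, 0.006], [0.0, -0.0, 0.012], [0.0, -0.0, 0.012], [0.0, -0.0, 0.012], [0.0, -0.0, 0.012], [0.0, -0.0, 0.006]] 
R [[0.0, 0.0, 0.0], [0.0, 0.0, 0.0], [0.0, 0.0, 0.0], [0.0, 0.0, 0.0], [0.0, 0.0, 0.0], [0.0, 0.0, 0.0]]
```

Call:
play_rows:
  travel:
    - [0.0005,0,0.0015]
    - [0.0005,0.0005,0.003]
    - [0.0005,0.0005,0.003]
    - [0.0005,0.0005,0.003]
    - [0.0005,0.0005,0.003]
    - [0,0.0005,0.003]
    - [0,0.0005,0.003]
    - [0,0.0005,0.003]
    - [0,0.0005,0.003]
    - [0,0.0005,0.003]
    - [0,0.0005,0.003]
    - [0,0.0005,0.003]
  rotation:
    - [0.001,-0.001,-0.05]
    - [0.003,-0.001,-0.1]
    - [0.003,-0.001,-0.1]
    - [0.002,-0.001,-0.1]
    - [0.003,-0.002,-0.1]
    - [0.002,-0.001,-0.1]
    - [0.003,-0.001,-0.1]
    - [0.003,-0.001,-0.1]
    - [0.002,-0.002,-0.1]
    - [0.003,-0.001,-0.1]
    - [0.002,-0.001,-0.1]
    - [0.003,-0.001,-0.1]
  grip: [0.6,0.6,0.6,0.6,0.6,0.6,0.6,0.6,0.6,0.6,0.6,0.6]

```text
clock: 7.9
position: [569.5, 214.7, 200.0]
ee_rot: [-0.428, 0.869, -0.166, 0.183]
contact_force: [-0.1, 0.7, -0.1]
gripper_width: 51.2
```

```bash
python3 - <<'E'
from h import *
st()
plan(AX+60*n_,RK,10)
E
```

```text
t 7.9 pos [569.5 214.7 200. ] rig [-37.9 119.6 200. ] F [-0.1  0.7 -0.1] M [ 0.22  0.93 -0.02] w 51.2 q [ 0.75  0.23 -0.65  0.84 -0.58 -2.09]
rows 10 max frac 0.82 
T [[-0.0001, 0.0004, 0.0026], [-0.0003, 0.0009, 0.0052], [-0.0004, 0.0008, 0.0052], [-0.0004, 0.0008, 0.0052], [-0.0006, 0.0007, 0.0052], [-0.0005, 0.0007, 0.0052], [-0.0007, 0.0007, 0.0052], [-0.0007, 0.0006, 0.0052], [-0.0008, 0.0006, 0.0052], [-0.0004, 0.0002, 0.0026]] 
R [[0.001, -0.001, -0.051], [0.003, -0.001, -0.102], [0.004, -0.002, -0.102], [0.003, -0.002, -0.103], [0.003, -0.001, -0.102], [0.003, -0.002, -0.102], [0.003, -0.002, -0.102], [0.003, -0.002, -0.102], [0.003, -0.001, -0.103], [0.001, -0.001, -0.051]]
```

Call:
play_rows:
  travel:
    - [0,0.0005,0.0025]
    - [-0.0005,0.001,0.005]
    - [-0.0005,0.001,0.005]
    - [-0.0005,0.001,0.005]
    - [-0.0005,0.0005,0.005]
    - [-0.0005,0.0005,0.005]
    - [-0.0005,0.0005,0.005]
    - [-0.0005,0.0005,0.005]
    - [-0.001,0.0005,0.005]
    - [-0.0005,0,0.003]
    - [0,0,0]
  rotation:
    - [0.001,-0.001,-0.051]
    - [0.003,-0.001,-0.102]
    - [0.003,-0.002,-0.102]
    - [0.003,-0.002,-0.103]
    - [0.003,-0.001,-0.102]
    - [0.003,-0.002,-0.102]
    - [0.003,-0.002,-0.102]
    - [0.003,-0.002,-0.102]
    - [0.003,-0.001,-0.103]
    - [0.001,-0.001,-0.051]
    - [0,0,0]
  grip: [0.6,0.6,0.6,0.6,0.6,0.6,0.6,0.6,0.6,0.6,0.6]

```text
clock: 8.82
position: [586.9, 214.7, 156.6]
ee_rot: [0.767, -0.587, 0.237, -0.101]
contact_force: [0.3, -0.0, 0.0]
gripper_width: 51.1
```

```bash
python3 - <<'E'
from h import *
s=st(); print((RK.inv()*Rot.from_quat(s['ee_rot'])).as_rotvec())
plan(AX+16*n_,RK,6)
d=grab('wrist'); cv2.imwrite('pics/w3.png',cv2.convertScaleAbs(d['image'],alpha=1.7))
E
```

```text
t 8.82 pos [586.9 214.7 156.6] rig [-21.  123.9 156.6] F [ 0.3 -0.   0. ] M [0.23 0.99 0.  ] w 51.1 q [ 0.65  0.29 -0.74  1.14 -0.44 -1.41]
[-0.00211089  0.00061657  0.00304173]
rows 6 max frac 0.22 
T [[-0.0, 0.0, 0.0045], [-0.0001, 0.0, 0.0089], [-0.0, 0.0, 0.0089], [-0.0001, 0.0, 0.009], [-0.0, 0.0, 0.0089], [-0.0, 0.0, 0.0045]] 
R [[0.0, -0.0, -0.0], [0.001, -0.0, -0.001], [0.0, -0.0, -0.001], [0.0, -0.0, -0.0], [0.001, -0.001, -0.001], [0.0, 0.0, -0.0]]
```

View pics/w3.png

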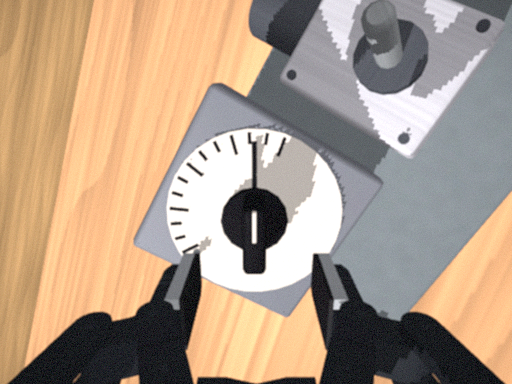

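The bar is upright at (254,245), centred between the fingers and lined up. Next I'll go in and grip.

Call:
play_rows:
  travel:
    - [0,0,0.0045]
    - [0,0,0.009]
    - [0,0,0.009]
    - [0,0,0.009]
    - [0,0,0.009]
    - [0,0,0.004]
    - [0,0,0]
    - [0,0,0]
    - [0,0,0]
    - [0,0,0]
    - [0,0,0]
    - [0,0,0]
  rotation:
    - [0,0,0]
    - [0,0,0]
    - [0,0,0]
    - [0,0,0]
    - [0,0,0]
    - [0,0,0]
    - [0,0,0]
    - [0,0,0]
    - [0,0,0]
    - [0,0,0]
    - [0,0,0]
    - [0,0,0]
  grip: [0.6,0.6,0.6,0.6,0.6,0.6,0,0,0,0,0,0]

```text
clock: 9.87
position: [608.5, 211.2, 119.3]
ee_rot: [0.768, -0.586, 0.238, -0.102]
contact_force: [-0.3, -0.5, 2.7]
gripper_width: 11.7
```

```bash
python3 - <<'E'
from h import *
s=st(); p=np.array(s['position']); print((RK.inv()*Rot.from_quat(s['ee_rot'])).as_rotvec(), 'h',(p-AX)@n_, 'lat',RK.inv().apply(p-AX))
E
```

```text
t 9.87 pos [608.5 211.2 119.3] rig [  0.8 125.7 119.3] F [-0.3 -0.5  2.7] M [ 0.1   0.57 -0.07] w 11.7 q [ 0.54  0.36 -0.76  1.42 -0.37 -1.6 ]
[6.89560756e-04 1.92704587e-05 1.20325526e-03] h 17.444756192503835 lat [ -1.31556959  -1.17276934 -17.44514473]
```

Call:
play_rows:
  travel:
    - [0,0,0]
    - [0,0,0]
    - [0,0,0]
    - [0,0,0]
    - [0,0,0]
    - [0,0,0]
    - [0,0,0]
    - [0,0,0]
    - [0,0,0]
    - [0,0,0]
    - [0,0,0]
    - [0,0,0]
  rotation:
    - [0,0,-0.05]
    - [0,0,-0.1]
    - [0,0,-0.1]
    - [0,0,-0.1]
    - [0,0,-0.1]
    - [0,0,-0.1]
    - [0,0,-0.1]
    - [0,0,-0.1]
    - [0,0,-0.1]
    - [0,0,-0.1]
    - [0,0,-0.1]
    - [0,0,-0.05]
  grip: [0,0,0,0,0,0,0,0,0,0,0,0]

```text
clock: 10.87
position: [607.5, 209.9, 118.9]
ee_rot: [0.961, -0.097, 0.256, 0.039]
contact_force: [-3.5, -1.8, 5.7]
gripper_width: 11.6
```

```bash
python3 - <<'E'
from h import *
s=st(); R=Rot.from_quat(s['ee_rot']);print((RK.inv()*R).as_rotvec(), 'Mtool',R.inv().apply(s['wrist_torque']),'Ftool',R.inv().apply(s['contact_force']),'lat',R.inv().apply(s['position']-AX))
E
```

```text
t 10.87 pos [607.5 209.9 118.9] rig [  0.2 124.2 118.9] F [-3.5 -1.8  5.7] M [-0.56  1.35 -0.56] w 11.6 q [ 0.54  0.36 -0.76  1.41 -0.37 -0.5 ]
[-0.00189486  0.001373   -1.10280649] Mtool [-0.98225289 -1.22067566  0.04719246] Ftool [ 0.14119277  2.63716234 -6.39456352] lat [ -0.31552725  -0.19708724 -17.40957544]
```

Call:
play_rows:
  travel:
    - [0,0,0]
    - [0,0,0]
    - [0,0,0]
    - [0,0,0]
    - [0,0,0]
    - [0,0,0]
    - [0,0,0]
    - [0,0,0]
    - [0,0,0]
    - [0,0,0]
  rotation:
    - [0,0,-0.08]
    - [0,0,-0.1]
    - [0,0,-0.1]
    - [0,0,-0.1]
    - [0,0,-0.1]
    - [0,0,-0.1]
    - [0,0,-0.08]
    - [0,0,-0.06]
    - [0,0,-0.04]
    - [0,0,0]
  grip: [0,0,0,0,0,0,0,0,0,0]

```text
clock: 11.7
position: [607.7, 208.8, 119.1]
ee_rot: [0.929, 0.265, 0.223, 0.132]
contact_force: [-3.3, -5.1, 5.5]
gripper_width: 11.9
```

```bash
cat > k.py <<'E'
from h import *
s=st(); R=Rot.from_quat(s['ee_rot']);print((RK.inv()*R).as_rotvec(), 'Mtool',R.inv().apply(s['wrist_torque']),'Ftool',R.inv().apply(s['contact_force']),'lat',R.inv().apply(s['position']-AX))
E
python3 k.py
```

```text
t 11.7 pos [607.7 208.8 119.1] rig [  0.6 123.2 119.1] F [-3.3 -5.1  5.5] M [-1.14  1.17 -0.73] w 11.9 q [ 0.54  0.36 -0.76  1.41 -0.37  0.26]
[-0.00481782  0.00208612 -1.85911316] Mtool [-0.47513935 -1.71990066 -0.06495354] Ftool [-3.43894173  4.80086497 -5.68937395] lat [ -0.50509568   0.77875977 -17.37492006]
```

Call:
play_rows:
  travel:
    - [0,0,0]
    - [0,0,0]
    - [0,0,0]
    - [0,0,0]
    - [0,0,0]
  rotation:
    - [0,0,-0.03]
    - [0,0,-0.03]
    - [0,0,-0.03]
    - [0,0,-0.03]
    - [0,0,0]
  grip: [0,0,0,0,0]

```text
clock: 12.12
position: [607.8, 208.6, 119.2]
ee_rot: [0.911, 0.32, 0.215, 0.145]
contact_force: [-2.5, -4.6, 4.4]
gripper_width: 11.5
```

```bash
python3 k.py
```

```text
t 12.12 pos [607.8 208.6 119.2] rig [  0.8 123.1 119.2] F [-2.5 -4.6  4.4] M [-1.14  1.02 -0.79] w 11.5 q [ 0.54  0.36 -0.76  1.41 -0.37  0.38]
[-0.00533499  0.00215528 -1.97850827] Mtool [-3.83678348e-01 -1.68147618e+00  7.07617539e-04] Ftool [-3.38918828  3.88297669 -4.41868578] lat [ -0.58729107   0.90666702 -17.39580866]
```

Call:
play_rows:
  travel:
    - [0,0,0]
    - [0,0,0]
    - [0,0,0]
    - [0,0,0]
  rotation:
    - [0,0,-0.02]
    - [0,0,-0.02]
    - [0,0,-0.02]
    - [0,0,0]
  grip: [0,0,0,0]

```text
clock: 12.45
position: [607.9, 208.6, 119.3]
ee_rot: [0.901, 0.346, 0.211, 0.152]
contact_force: [-2.7, -5.2, 5.4]
gripper_width: 11.9
```

```bash
python3 k.py
```

```text
t 12.45 pos [607.9 208.6 119.3] rig [  0.8 123.  119.3] F [-2.7 -5.2  5.4] M [-1.23  0.97 -0.79] w 11.9 q [ 0.54  0.36 -0.76  1.41 -0.37  0.44]
[-0.00558337  0.00214601 -2.03809585] Mtool [-0.37078125 -1.71143272 -0.0380784 ] Ftool [-3.91075685  4.48966315 -5.31338996] lat [ -0.65438354   0.9540929  -17.40357417]
```

Call:
play_rows:
  travel:
    - [0,0,0]
    - [0,0,0]
    - [0,0,0]
    - [0,0,0]
  rotation:
    - [0,0,-0.02]
    - [0,0,-0.02]
    - [0,0,-0.02]
    - [0,0,0]
  grip: [0,0,0,0]

```text
clock: 12.78
position: [607.9, 208.6, 119.3]
ee_rot: [0.892, 0.371, 0.207, 0.157]
contact_force: [-4.0, -3.9, 5.6]
gripper_width: 11.6
```

```bash
python3 k.py
```

```text
t 12.78 pos [607.9 208.6 119.3] rig [  0.9 123.  119.3] F [-4.  -3.9  5.6] M [-0.31  1.09 -1.74] w 11.6 q [ 0.54  0.36 -0.76  1.41 -0.37  0.49]
[-4.53681472e-03  9.09360433e-04 -2.09185357e+00] Mtool [ 0.15528149 -1.67694949  1.21432601] Ftool [-3.96421352  2.72510379 -6.28753915] lat [ -0.6309855    0.94454091 -17.41713729]
```

Call:
play_rows:
  travel:
    - [0,0,0]
    - [0,0,0]
    - [0,0,0]
    - [0,0,0]
  rotation:
    - [0,0,-0.02]
    - [0,0,-0.02]
    - [0,0,-0.02]
    - [0,0,0]
  grip: [0,0,0,0]

```text
clock: 13.12
position: [607.9, 208.6, 119.4]
ee_rot: [0.881, 0.395, 0.202, 0.162]
contact_force: [-5.5, -2.8, 5.7]
gripper_width: 11.9
```

```bash
python3 k.py; python3 - <<'E'
from h import *
d=grab('wrist'); cv2.imwrite('pics/w4.png',cv2.convertScaleAbs(cv2.resize(d['image'][80:340,90:440],(800,594),interpolation=cv2.INTER_CUBIC),alpha=1.7))
E
```

```text
t 13.12 pos [607.9 208.6 119.4] rig [  0.9 123.  119.4] F [-5.5 -2.8  5.7] M [ 0.35  1.18 -2.5 ] w 11.9 q [ 0.54  0.36 -0.76  1.41 -0.37  0.55]
[-3.67783709e-03 -3.17999891e-05 -2.14678708e+00] Mtool [ 0.54082883 -1.63599137  2.18626202] Ftool [-4.15726417  0.83972242 -7.25854758] lat [ -0.67097451   0.92759589 -17.48758037]
```

View pics/w4.png

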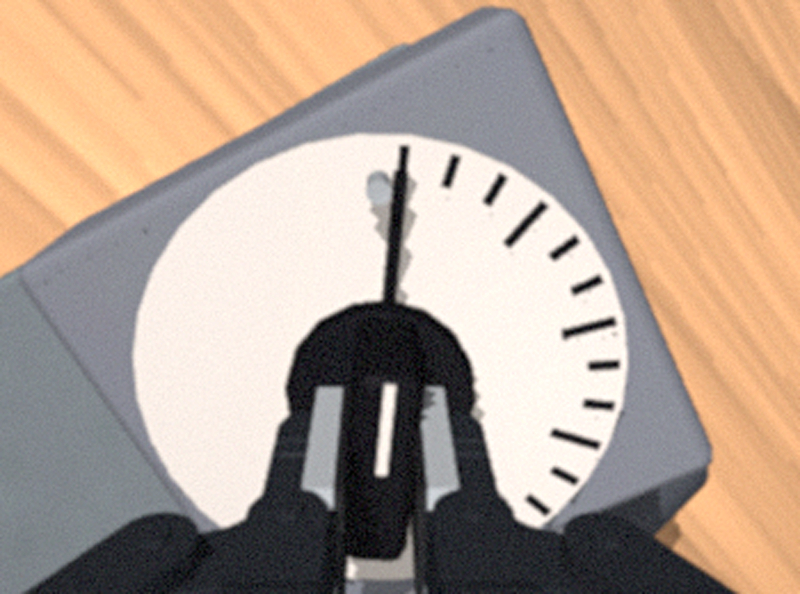

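The pointer is hard against the steel pin at (380,188), and stop torque has built to 2.2 N·m. I'll relax part of the preload, open, and retract along the axis.

Call:
play_rows:
  travel:
    - [0,0,0]
    - [0,0,0]
    - [0,0,0]
    - [0,0,0]
    - [0,0,0]
    - [0,0,-0.01]
    - [0,0,-0.02]
    - [0,0,-0.03]
    - [0,0,-0.03]
    - [0,0,-0.03]
    - [0,0,-0.02]
  rotation:
    - [0,0,0.03]
    - [0,0,0.03]
    - [0,0,0]
    - [0,0,0]
    - [0,0,0]
    - [0,0,0]
    - [0,0,0]
    - [0,0,0]
    - [0,0,0]
    - [0,0,0]
    - [0,0,0]
  grip: [0,0,0.6,0.6,0.6,0.6,0.6,0.6,0.6,0.6,0.6]

```text
clock: 14.08
position: [539.5, 229.9, 242.1]
ee_rot: [0.89, 0.376, 0.208, 0.154]
contact_force: [1.2, 0.4, 0.5]
gripper_width: 51.0
```

```bash
python3 k.py; python3 - <<'E'
from h import *
d=grab('wrist'); cv2.imwrite('pics/w5.png',cv2.convertScaleAbs(cv2.resize(d['image'],(800,600),interpolation=cv2.INTER_CUBIC),alpha=1.7))
W=cloud(d); h=(W-FACE)@n_
# sleeve spindle check from wrist
k=(W[...,2]>127)&(W[...,2]<136)&(np.linalg.norm(W[...,:2]-[577,89.5],axis=-1)<25)
print('spindle',k.sum(),W[k].mean(0) if k.any() else '')
E
```

```text
t 14.08 pos [539.5 229.9 242.1] rig [-70.7 127.  242.1] F [1.2 0.4 0.5] M [0.27 0.93 0.03] w 51.0 q [ 0.83  0.15 -0.64  0.78 -0.67  0.94]
[ 4.19900370e-03 -7.57468136e-05 -2.10093809e+00] Mtool [ 0.8611514  -0.44208189 -0.00664784] Ftool [1.13926494 0.6984587  0.05951266] lat [   3.01527136   -1.93245103 -159.51513212]
spindle 0
```

View pics/w5.png

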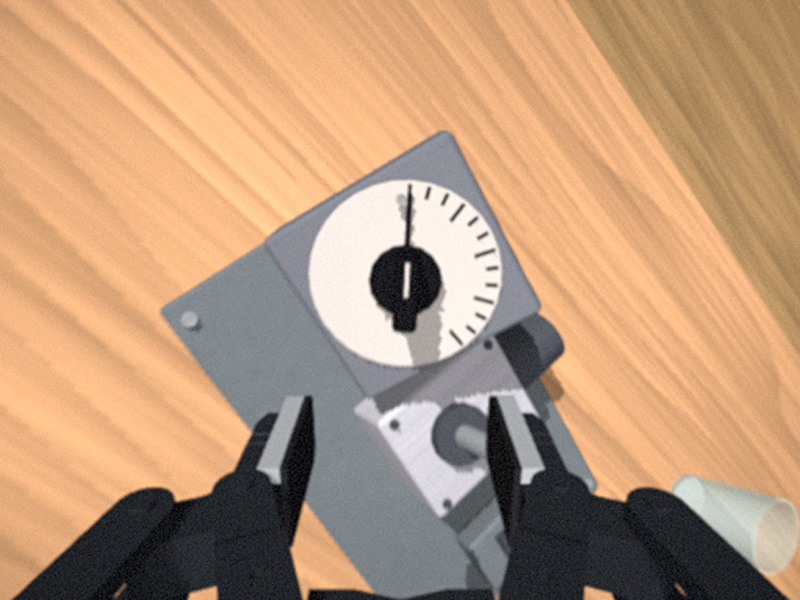

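The pointer stays at the pin (402,200) with the gripper clear. Next is the tall sleeve.

```bash
python3 - <<'E'
from h import *
R2=down(-14.15); plan(np.array([572.6,-275.3,200]),R2,24)
E
```

```text
rows 24 max frac 0.52 
T [[-0.0079, 0.0074, 0.0025], [-0.0154, 0.0151, 0.005], [-0.0146, 0.0159, 0.0051], [-0.0137, 0.0166, 0.0053], [-0.0129, 0.0172, 0.0053], [-0.012, 0.0178, 0.0054], [-0.0111, 0.0184, 0.0054], [-0.0102, 0.019, 0.0055], [-0.0091, 0.0194, 0.0054], [-0.0082, 0.0199, 0.0053], [-0.0072, 0.0203, 0.0053], [-0.0062, 0.0206, 0.0052], [-0.0052, 0.021, 0.0051], [-0.0041, 0.0212, 0.0049], [-0.003, 0.0214, 0.0048], [-0.002, 0.0216, 0.0046], [-0.0009, 0.0217, 0.0043], [0.0001, 0.0218, 0.0041], [0.0011, 0.0218, 0.0038], [0.0022, 0.0218, 0.0035], [0.0033, 0.0217, 0.0033], [0.0042, 0.0215, 0.0029], [0.0053, 0.0214, 0.0025], [0.0031, 0.0106, 0.0011]] 
R [[0.006, -0.01, 0.022], [0.011, -0.021, 0.045], [0.012, -0.021, 0.044], [0.012, -0.021, 0.044], [0.011, -0.021, 0.045], [0.012, -0.021, 0.044], [0.011, -0.021, 0.045], [0.012, -0.021, 0.044], [0.012, -0.021, 0.044], [0.011, -0.021, 0.045], [0.012, -0.021, 0.044], [0.012, -0.021, 0.044], [0.011, -0.021, 0.045], [0.012, -0.021, 0.044], [0.011, -0.021, 0.045], [0.012, -0.021, 0.044], [0.012, -0.021, 0.044], [0.011, -0.021, 0.045], [0.012, -0.021, 0.044], [0.012, -0.021, 0.045], [0.011, -0.021, 0.044], [0.012, -0.021, 0.044], [0.011, -0.021, 0.045], [0.006, -0.011, 0.022]]
```

Call:
play_rows:
  travel:
    - [-0.008,0.0075,0.0025]
    - [-0.0155,0.015,0.005]
    - [-0.0145,0.016,0.005]
    - [-0.0135,0.0165,0.0055]
    - [-0.013,0.017,0.0055]
    - [-0.012,0.018,0.0055]
    - [-0.011,0.0185,0.0055]
    - [-0.01,0.019,0.0055]
    - [-0.009,0.0195,0.0055]
    - [-0.008,0.02,0.0055]
    - [-0.007,0.0205,0.005]
    - [-0.006,0.0205,0.005]
  rotation:
    - [0.006,-0.01,0.022]
    - [0.011,-0.021,0.045]
    - [0.012,-0.021,0.044]
    - [0.012,-0.021,0.044]
    - [0.011,-0.021,0.045]
    - [0.012,-0.021,0.044]
    - [0.011,-0.021,0.045]
    - [0.012,-0.021,0.044]
    - [0.012,-0.021,0.044]
    - [0.011,-0.021,0.045]
    - [0.012,-0.021,0.044]
    - [0.012,-0.021,0.044]
  grip: [0.6,0.6,0.6,0.6,0.6,0.6,0.6,0.6,0.6,0.6,0.6,0.6]

```text
clock: 15.13
position: [555.8, -27.4, 216.9]
ee_rot: [0.983, 0.129, 0.105, 0.083]
contact_force: [0.7, -0.1, 0.6]
gripper_width: 51.0
```

Call:
play_rows:
  travel:
    - [-0.005,0.021,0.005]
    - [-0.004,0.021,0.005]
    - [-0.003,0.0215,0.005]
    - [-0.002,0.0215,0.0045]
    - [-0.001,0.0215,0.0045]
    - [0,0.022,0.004]
    - [0.001,0.022,0.004]
    - [0.002,0.022,0.0035]
    - [0.0035,0.0215,0.0035]
    - [0.004,0.0215,0.003]
    - [0.0055,0.0215,0.0025]
    - [0.003,0.0105,0.001]
  rotation:
    - [0.011,-0.021,0.045]
    - [0.012,-0.021,0.044]
    - [0.011,-0.021,0.045]
    - [0.012,-0.021,0.044]
    - [0.012,-0.021,0.044]
    - [0.011,-0.021,0.045]
    - [0.012,-0.021,0.044]
    - [0.012,-0.021,0.045]
    - [0.011,-0.021,0.044]
    - [0.012,-0.021,0.044]
    - [0.011,-0.021,0.045]
    - [0.006,-0.011,0.022]
  grip: [0.6,0.6,0.6,0.6,0.6,0.6,0.6,0.6,0.6,0.6,0.6,0.6]

```text
clock: 16.13
position: [570.5, -282.1, 194.0]
ee_rot: [0.992, -0.128, -0.005, 0.003]
contact_force: [0.2, -0.9, 0.2]
gripper_width: 51.2
```

```bash
cat >> h.py <<'E'
R2=down(-14.15)
def fitcirc(w,lo,hi,c0,rad=30):
    k=(w[:,2]>lo)&(w[:,2]<hi)&(np.linalg.norm(w[:,:2]-c0,axis=1)<rad); q=w[k]
    if len(q)<10: return None
    c,r=cv2.minEnclosingCircle(q[:,:2].astype(np.float32)); return len(q),q.mean(0).round(1),np.round(c,1),round(r,1)
E
python3 - <<'E'
from h import *
s=st(); print((R2.inv()*Rot.from_quat(s['ee_rot'])).as_rotvec().round(3))
d=grab('wrist'); w=cloud(d).reshape(-1,3); print('wrist',fitcirc(w,46,56,[572.6,-275.3]))
d=grab('top'); w=cloud(d).reshape(-1,3); print('spindle top',fitcirc(w,127,137,[577,89.5],15))
W=cloud(d); r=(w-O)@RR; r=r[(r[:,2]>95)&(r[:,2]<125)&(abs(r[:,1]+125)<25)&(abs(r[:,0])<70)]; print('ball',len(r),r.mean(0))
plan(np.array([572.6,-275.3,100]),R2,8)
E
```

```text
t 16.13 pos [ 570.5 -282.1  194. ] rig [  84.5 -361.9  194. ] F [ 0.2 -0.9  0.2] M [ 0.05 -0.04 -0.03] w 51.2 q [-0.2   0.43 -0.01  0.01 -1.13  1.51]
[-0.007 -0.009  0.01 ]
wrist (790, array([ 575.2, -277.5,   49.5]), array([ 574.5, -277.2]), 16.9)
spindle top (40, array([576.4,  89.4, 131.6]), array([576.6,  89.8]), 7.8)
ball 104 [  36.65581075 -125.00737968  113.35674284]
rows 8 max frac 0.32 
T [[0.0001, -0.0005, 0.0067], [0.0001, -0.001, 0.0135], [0.0002, -0.001, 0.0134], [0.0001, -0.001, 0.0134], [0.0002, -0.001, 0.0135], [0.0001, -0.0009, 0.0134], [0.0001, -0.001, 0.0134], [0.0, -0.0004, 0.0068]] 
R [[0.001, 0.001, -0.001], [0.001, 0.001, -0.001], [0.001, 0.001, -0.001], [0.001, 0.001, -0.001], [0.001, 0.001, -0.002], [0.001, 0.001, -0.001], [0.001, 0.002, -0.001], [0.001, 0.0, -0.001]]
```

Call:
play_rows:
  travel:
    - [0,-0.0005,0.009]
    - [0.0005,-0.001,0.018]
    - [0.0005,-0.001,0.018]
    - [0.0005,-0.001,0.018]
    - [0.0005,-0.001,0.018]
    - [0,-0.001,0.018]
    - [0,-0.001,0.018]
    - [0,0,0.009]
  rotation:
    - [0.001,0.001,-0.001]
    - [0.001,0.001,-0.001]
    - [0.001,0.001,-0.001]
    - [0.001,0.001,-0.001]
    - [0.001,0.001,-0.002]
    - [0.001,0.001,-0.001]
    - [0.001,0.002,-0.002]
    - [0,0.001,-0.001]
  grip: [0.6,0.6,0.6,0.6,0.6,0.6,0.6,0.6]

```text
clock: 16.9
position: [572.6, -271.7, 67.4]
ee_rot: [0.993, -0.12, -0.0, 0.0]
contact_force: [0.9, -1.1, -0.1]
gripper_width: 51.3
```

```bash
python3 - <<'E'
from h import *
s=st(); print((R2.inv()*Rot.from_quat(s['ee_rot'])).as_rotvec().round(3))
d=grab('wrist'); w=cloud(d).reshape(-1,3); print('wrist',fitcirc(w,46,56,[573.6,-276.3],25))
plan(np.array([573.6,-276.3,20]),R2,5)
E
```

```text
t 16.9 pos [ 572.6 -271.7   67.4] rig [  84.  -351.3   67.4] F [ 0.9 -1.1 -0.1] M [ 0.07 -0.01  0.01] w 51.3 q [-0.19  0.55 -0.17  0.   -0.85  1.52]
[-0.    -0.001 -0.007]
wrist (2139, array([ 575.4, -277.6,   49.5]), array([ 574.4, -277.6]), 17.0)
rows 5 max frac 0.28 
T [[0.0003, 0.0005, 0.0058], [0.0007, 0.001, 0.0116], [0.0007, 0.001, 0.0116], [0.0007, 0.001, 0.0116], [0.0003, 0.0005, 0.0058]] 
R [[0.0, 0.0, 0.001], [0.0, 0.001, 0.001], [0.0, 0.001, 0.002], [0.0, 0.0, 0.002], [0.0, 0.001, 0.0]]
```

Call:
play_rows:
  travel:
    - [0.0005,0.0005,0.0055]
    - [0.001,0.001,0.0115]
    - [0.001,0.0015,0.0115]
    - [0.0005,0.001,0.0115]
    - [0.0005,0.001,0.007]
    - [0,0,0]
    - [0,0,0]
    - [0,0,0]
    - [0,0,0]
    - [0,0,0]
  rotation:
    - [0,0,0.001]
    - [0,0.001,0.001]
    - [0,0.001,0.002]
    - [0,0,0.002]
    - [0,0,0.001]
    - [0,0,0]
    - [0,0,0]
    - [0,0,0]
    - [0,0,0]
    - [0,0,0]
  grip: [0.6,0.6,0.6,0.6,0.6,0.6,0,0,0,0]

```text
clock: 17.78
position: [577.1, -279.5, 23.8]
ee_rot: [0.992, -0.124, 0.003, 0.001]
contact_force: [0.4, 0.1, -1.2]
gripper_width: 32.8
```

Call:
play_rows:
  travel:
    - [0,0,0]
    - [0,0,-0.005]
    - [0,0,-0.015]
    - [0,0,-0.025]
    - [0,0,-0.03]
    - [0,0,-0.03]
    - [0,0,-0.025]
    - [0,0,-0.015]
    - [0,0,0]
  rotation:
    - [0,0,0]
    - [0,0,0]
    - [0,0,0]
    - [0,0,0]
    - [0,0,0]
    - [0,0,0]
    - [0,0,0]
    - [0,0,0]
    - [0,0,0]
  grip: [0,0,0,0,0,0,0,0,0]

```text
clock: 18.53
position: [578.3, -280.0, 173.7]
ee_rot: [0.992, -0.124, 0.008, 0.002]
contact_force: [-0.9, -0.2, 0.0]
gripper_width: 32.9
```

```bash
python3 - <<'E'
from h import *
s=st(); p=s['position']; Z=p[2]
d=grab('wrist'); w=cloud(d).reshape(-1,3); f=fitcirc(w,Z+22,Z+38,p[:2],22); print('wrist',f, 'tool off',(R2.inv().apply(np.append(f[2],0)-np.append(p[:2],0))).round(1) if f else '')
d=grab('top'); w=cloud(d).reshape(-1,3); print('left at spot',fitcirc(w,44,56,[574,-277],18))
plan(np.array([577,89.5,170]),R2,20)
E
```

```text
t 18.53 pos [ 578.3 -280.   173.7] rig [  91.6 -358.   173.7] F [-0.9 -0.2  0. ] M [-0.05 -0.03  0.01] w 32.9 q [-0.2   0.45 -0.04  0.   -1.07  1.52]
wrist (4691, array([ 577.7, -279.7,  200.9]), array([ 578.4, -280. ]), 21.9) tool off [ 0.1 -0.   0. ]
left at spot None
rows 20 max frac 0.45 
T [[-0.0024, -0.0094, -0.0001], [-0.0047, -0.0188, -0.0001], [-0.0047, -0.0188, -0.0001], [-0.0047, -0.0188, -0.0001], [-0.0047, -0.0188, -0.0001], [-0.0048, -0.0188, -0.0001], [-0.0047, -0.0188, -0.0001], [-0.0047, -0.0189, -0.0001], [-0.0047, -0.0188, -0.0001], [-0.0047, -0.0188, -0.0001], [-0.0047, -0.0188, -0.0001], [-0.0047, -0.0188, -0.0], [-0.0047, -0.0188, -0.0001], [-0.0047, -0.0188, -0.0001], [-0.0047, -0.0188, -0.0001], [-0.0047, -0.0188, -0.0001], [-0.0047, -0.0189, -0.0001], [-0.0046, -0.0188, -0.0001], [-0.0047, -0.0188, -0.0], [-0.0024, -0.0094, -0.0001]] 
R [[0.0, -0.0, -0.0], [0.0, -0.001, -0.0], [0.0, 0.0, -0.0], [0.0, -0.0, -0.0], [0.0, -0.001, -0.0], [0.0, 0.0, -0.001], [0.0, -0.0, 0.0], [0.0, -0.001, 0.0], [0.0, -0.0, 0.0], [0.0, -0.0, -0.0], [0.0, -0.001, -0.0], [0.0, -0.0, -0.0], [0.0, -0.0, -0.0], [0.0, -0.001, -0.0], [0.0, -0.0, -0.001], [0.0, -0.0, 0.0], [0.0, -0.001, 0.0], [0.0, -0.0, 0.0], [0.0, -0.001, -0.0], [0.0, 0.0, -0.0]]
```

The sleeve is lifted and its spot is empty. I'll carry it toward the spindle and stop about 90 mm short to measure with the wrist camera.

Call:
play_rows:
  travel:
    - [-0.003,-0.012,0]
    - [-0.006,-0.025,0]
    - [-0.006,-0.025,0]
    - [-0.006,-0.025,0]
    - [-0.006,-0.025,0]
    - [-0.006,-0.025,0]
    - [-0.006,-0.025,0]
    - [-0.006,-0.025,0]
    - [-0.006,-0.025,0]
    - [-0.006,-0.025,0]
    - [-0.006,-0.025,0]
    - [-0.003,-0.012,0]
  rotation:
    - [0,0,0]
    - [0,-0.002,0]
    - [0,-0.002,0]
    - [0,-0.002,0]
    - [0,-0.002,0]
    - [0,-0.001,0]
    - [0,0,0]
    - [0,0,0]
    - [0,0,0]
    - [0,0,0]
    - [0,0,0]
    - [0,0,0]
  grip: [0,0,0,0,0,0,0,0,0,0,0,0]

```text
clock: 19.63
position: [578.3, 5.4, 166.2]
ee_rot: [0.992, -0.123, -0.003, 0.001]
contact_force: [0.4, -0.3, -2.4]
gripper_width: 32.6
```

```bash
python3 - <<'E'
from h import *
s=st(); print((R2.inv()*Rot.from_quat(s['ee_rot'])).as_rotvec().round(3))
d=grab('wrist'); w=cloud(d).reshape(-1,3); print('spindle wrist',fitcirc(w,126,138,[577,89.5],20))
W=cloud(d); T=R2.inv().apply((W.reshape(-1,3)-s['position']))
k=(T[:,2]<-22)&(T[:,2]>-34)&(abs(T[:,0])<25)&(abs(T[:,1])<18)&(d['image'].min(-1).ravel()>60)
q=T[k]; print(len(q),q.mean(0) if len(q) else '', cv2.minEnclosingCircle(q[:,:2].astype(np.float32)) if len(q) else '')
cv2.imwrite('pics/w6.png',cv2.convertScaleAbs(cv2.resize(d['image'],(800,600),interpolation=cv2.INTER_CUBIC),alpha=1.6))
E
```

```text
t 19.63 pos [578.3   5.4 166.2] rig [ 21.8 -81.2 166.2] F [ 0.4 -0.3 -2.4] M [ 0.04 -0.02  0.02] w 32.6 q [ 0.29  0.36 -0.2  -0.   -1.02  1.04]
[-0.002 -0.006 -0.001]
spindle wrist (515, array([578.9,  87. , 130.3]), array([577.8,  88.5]), 8.0)
3571 [-1.47868594e+00  1.26569337e-02 -2.58098162e+01] ((-2.8165595531463623, 0.6579504013061523), 17.552478790283203)
```

View pics/w6.png

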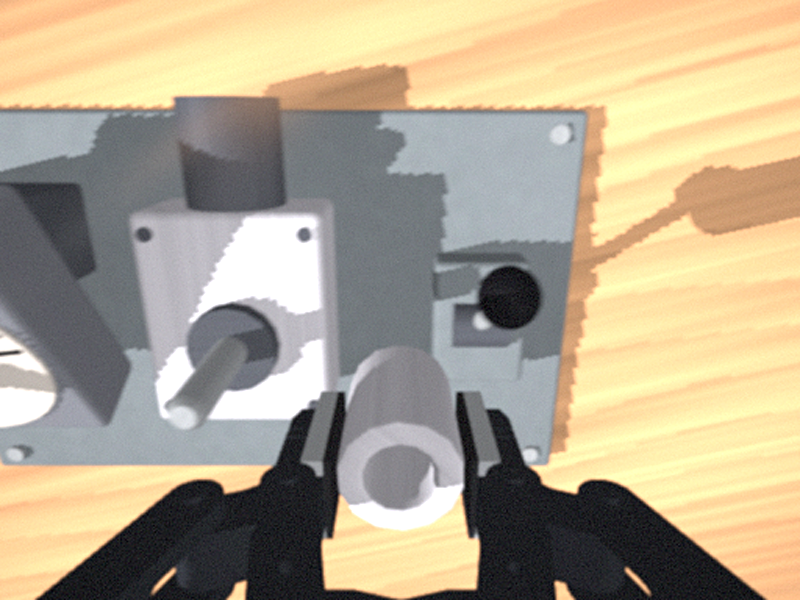

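The wrist view shows the sleeve held upright, rim at (402,475), axis about 2.8 mm toward tool -x from the TCP. The spindle tip is at (183,415).

```bash
python3 - <<'E'
from h import *
plan(np.array([580.3,88.6,166]),R2,8)
E
```

```text
rows 8 max frac 0.28 
T [[-0.0013, -0.0057, 0.0], [-0.0026, -0.0115, 0.0001], [-0.0027, -0.0115, 0.0], [-0.0026, -0.0114, 0.0001], [-0.0026, -0.0115, 0.0], [-0.0026, -0.0115, 0.0001], [-0.0027, -0.0115, 0.0], [-0.0013, -0.0057, 0.0]] 
R [[0.0, 0.0, 0.0], [0.0, 0.001, 0.0], [0.001, 0.001, 0.001], [-0.0, 0.001, -0.0], [-0.0, 0.001, 0.0], [0.0, 0.001, 0.0], [0.0, 0.0, 0.001], [0.0, 0.001, -0.0]]
```

Call:
play_rows:
  travel:
    - [-0.0015,-0.006,0]
    - [-0.0025,-0.0115,0]
    - [-0.0025,-0.0115,0]
    - [-0.0025,-0.0115,0]
    - [-0.0025,-0.0115,0]
    - [-0.0025,-0.0115,0]
    - [-0.0025,-0.0115,0]
    - [-0.0015,-0.0055,0]
    - [0,0,0]
    - [0,0,0]
  rotation:
    - [0,0,0]
    - [0,0.001,0]
    - [0,0.001,0]
    - [0,0.001,0]
    - [0,0.001,0]
    - [0,0.001,0]
    - [0,0,0]
    - [0,0,0]
    - [0,0,0]
    - [0,0,0]
  grip: [0,0,0,0,0,0,0,0,0,0]

```text
clock: 20.52
position: [581.8, 85.4, 168.0]
ee_rot: [0.992, -0.124, 0.001, 0.001]
contact_force: [0.3, 0.2, -2.3]
gripper_width: 32.5
```

```bash
cat > m.py <<'E'
from h import *
s=st(); R=Rot.from_quat(s['ee_rot']); print((R2.inv()*R).as_rotvec().round(3))
d=grab('wrist'); W=cloud(d).reshape(-1,3); T=R.inv().apply(W-s['position']); mn=d['image'].min(-1).ravel()
k=(T[:,2]<-24)&(T[:,2]>-30)&(abs(T[:,0])<25)&(abs(T[:,1])<18)&(mn>60); q=T[k]
c,r=cv2.minEnclosingCircle(q[:,:2].astype(np.float32)); print('sleeve tool',c,r,q.mean(0))
ax=s['position']+R.apply([c[0],c[1],0]); print('sleeve axis world',ax.round(1))
print('spindle wrist',fitcirc(W,110,138,[577.5,88.8],12))
e=grab('top'); w=cloud(e).reshape(-1,3); print('spindle top',fitcirc(w,127,137,[577,89.5],12))
E
python3 m.py
```

```text
t 20.52 pos [581.8  85.4 168. ] rig [  5.7  -2.8 168. ] F [ 0.3  0.2 -2.3] M [-0.03  0.05 -0.01] w 32.5 q [ 0.42  0.37 -0.18  0.   -1.02  0.9 ]
[-0.001  0.002  0.001]
sleeve tool (-3.0115315914154053, 0.8549927473068237) 17.624584197998047 [ -1.84397534   0.10018126 -26.0824619 ]
sleeve axis world [578.7  85.3 168. ]
spindle wrist (137, array([584.1,  87.4, 115.1]), array([581.2,  88. ]), 7.0)
spindle top None
```

Call:
play_rows:
  travel:
    - [-0.001,-0.0015,0]
    - [-0.001,-0.0015,0]
    - [0,0,0]
    - [0,0,0]
  rotation:
    - [0,0,0]
    - [0,0,0]
    - [0,0,0]
    - [0,0,0]
  grip: [0,0,0,0]

```text
clock: 20.95
position: [580.7, 88.3, 168.2]
ee_rot: [0.992, -0.124, 0.001, 0.0]
contact_force: [0.1, -0.8, -1.2]
gripper_width: 32.9
```

```bash
python3 m.py
```

```text
t 20.95 pos [580.7  88.3 168.2] rig [  3.9  -0.2 168.2] F [ 0.1 -0.8 -1.2] M [-0.    0.05  0.02] w 32.9 q [ 0.43  0.37 -0.18  0.   -1.02  0.89]
[-0.001  0.002  0.002]
sleeve tool (-3.0985524654388428, 0.7983520030975342) 17.588054656982422 [ -1.97109854   0.08163916 -26.09291398]
sleeve axis world [577.5  88.3 168.2]
spindle wrist (201, array([583.9,  87.1, 117. ]), array([579.1,  88.6]), 7.6)
spindle top None
```

Call:
play_rows:
  travel:
    - [0,0,0.004]
    - [0,0,0.004]
    - [0,0,0.002]
    - [0,0,0.002]
    - [0,0,0.002]
    - [0,0,0.002]
    - [0,0,0.002]
    - [0,0,0]
  rotation:
    - [0,0,0]
    - [0,0,0]
    - [0,0,0]
    - [0,0,0]
    - [0,0,0]
    - [0,0,0]
    - [0,0,0]
    - [0,0,0]
  grip: [0,0,0,0,0,0,0,0]

```text
clock: 21.72
position: [580.5, 88.4, 149.6]
ee_rot: [0.992, -0.124, 0.001, 0.001]
contact_force: [-0.0, 0.4, -0.8]
gripper_width: 33.1
```

Sleeve bottom is about 6 mm below the spindle top with no contact force, so it's threaded. Going on down.

Call:
play_rows:
  travel:
    - [0,0,0.003]
    - [0,0,0.005]
    - [0,0,0.005]
    - [0,0,0.005]
    - [0,0,0.005]
    - [0,0,0.005]
    - [0,0,0.005]
    - [0,0,0.005]
    - [0,0,0.005]
    - [0,0,0.004]
    - [0,0,0.002]
    - [0,0,0]
  rotation:
    - [0,0,0]
    - [0,0,0]
    - [0,0,0]
    - [0,0,0]
    - [0,0,0]
    - [0,0,0]
    - [0,0,0]
    - [0,0,0]
    - [0,0,0]
    - [0,0,0]
    - [0,0,0]
    - [0,0,0]
  grip: [0,0,0,0,0,0,0,0,0,0,0,0]

```text
clock: 22.72
position: [580.6, 88.3, 100.5]
ee_rot: [0.992, -0.124, 0.0, 0.001]
contact_force: [-0.5, 0.8, -1.3]
gripper_width: 32.8
```

Call:
play_rows:
  travel:
    - [0,0,0.001]
    - [0,0,0.001]
    - [0,0,0.001]
    - [0,0,0]
  rotation:
    - [0,0,0]
    - [0,0,0]
    - [0,0,0]
    - [0,0,0]
  grip: [0,0,0,0]

```text
clock: 23.05
position: [580.8, 88.4, 98.1]
ee_rot: [0.992, -0.124, 0.001, 0.0]
contact_force: [0.2, 0.1, -0.5]
gripper_width: 32.6
```

Call:
play_rows:
  travel:
    - [0,0,0.001]
    - [0,0,0.001]
    - [0,0,0.0005]
    - [0,0,0]
  rotation:
    - [0,0,0]
    - [0,0,0]
    - [0,0,0]
    - [0,0,0]
  grip: [0,0,0,0]

```text
clock: 23.38
position: [580.9, 88.4, 95.6]
ee_rot: [0.992, -0.124, 0.001, 0.001]
contact_force: [-0.3, 0.3, -1.2]
gripper_width: 32.8
```

Call:
play_rows:
  travel:
    - [0,0,0.0005]
    - [0,0,0.0005]
    - [0,0,0.0005]
    - [0,0,0]
  rotation:
    - [0,0,0]
    - [0,0,0]
    - [0,0,0]
    - [0,0,0]
  grip: [0,0,0,0]

```text
clock: 23.72
position: [581.0, 88.4, 95.5]
ee_rot: [0.992, -0.124, 0.001, 0.001]
contact_force: [-3.5, 0.5, 6.7]
gripper_width: 32.7
```

Seated: +6.7 N at a height that puts the sleeve bottom at 72 mm. I'll release and lift.

Call:
play_rows:
  travel:
    - [0,0,0]
    - [0,0,0]
    - [0,0,0]
    - [0,0,0]
    - [0,0,-0.01]
    - [0,0,-0.02]
    - [0,0,-0.03]
    - [0,0,-0.03]
    - [0,0,-0.03]
    - [0,0,-0.02]
  rotation:
    - [0,0,0]
    - [0,0,0]
    - [0,0,0]
    - [0,0,0]
    - [0,0,0]
    - [0,0,0]
    - [0,0,0]
    - [0,0,0]
    - [0,0,0]
    - [0,0,0]
  grip: [0.55,0.55,0.55,0.55,0.55,0.55,0.55,0.55,0.55,0.55]

```text
clock: 24.55
position: [581.7, 88.7, 238.4]
ee_rot: [0.992, -0.124, 0.003, -0.0]
contact_force: [1.4, 0.7, 0.5]
gripper_width: 47.1
```

```bash
python3 - <<'E'
from h import *
st(); d=grab('wrist'); W=cloud(d).reshape(-1,3); print('sleeve rim',fitcirc(W,116,127,[577,89],22)); 
print('spindle tip',fitcirc(W,128,136,[577,89],22))
# lever: now fully back; approach point behind it
print(rig(80,-125,240)); plan(rig(80,-125,235),R2,8)
E
```

```text
t 24.55 pos [581.7  88.7 238.4] rig [  4.7   0.3 238.4] F [1.4 0.7 0.5] M [ 0.06 -0.01 -0.01] w 47.1 q [ 0.43  0.31 -0.08  0.   -1.17  0.89]
sleeve rim (982, array([579.8,  89.1, 121.5]), array([578.2,  89.4]), 16.9)
spindle tip (280, array([578.5,  88.5, 130.9]), array([577.7,  88.8]), 7.8)
[624.01506266 -51.26428483 240.        ]
rows 8 max frac 0.43 
T [[0.0052, 0.009, 0.0005], [0.0105, 0.018, 0.0011], [0.0105, 0.018, 0.0011], [0.0105, 0.018, 0.0011], [0.0105, 0.0181, 0.001], [0.0106, 0.018, 0.0011], [0.0104, 0.018, 0.0011], [0.0053, 0.009, 0.0005]] 
R [[-0.0, -0.001, -0.0], [-0.001, -0.002, -0.0], [-0.001, -0.002, -0.0], [-0.0, -0.002, -0.0], [-0.001, -0.001, -0.0], [-0.001, -0.002, -0.001], [-0.0, -0.002, 0.0], [-0.001, -0.001, 0.0]]
```

Sleeve rim is at z=121.5, expected 122, and concentric with the spindle to about 0.8 mm. Now the lever goes forward from behind.

Call:
play_rows:
  travel:
    - [0.005,0.009,0]
    - [0.0105,0.018,0]
    - [0.0105,0.018,0]
    - [0.0105,0.018,0]
    - [0.0105,0.018,0]
    - [0.0105,0.018,0]
    - [0.0105,0.018,0]
    - [0.005,0.009,0]
    - [0,0,0]
  rotation:
    - [0,-0.001,0]
    - [-0.001,-0.002,0]
    - [0,-0.002,0]
    - [-0.001,-0.002,0]
    - [0,-0.001,0]
    - [-0.001,-0.001,0]
    - [0,0,0]
    - [0,0,0]
    - [0,0,0]
  grip: [0,0,0,0,0,0,0,0,0]

```text
clock: 25.35
position: [620.1, -53.8, 232.9]
ee_rot: [0.992, -0.126, -0.005, 0.002]
contact_force: [0.5, 0.6, 0.4]
gripper_width: 0.1
```

```bash
python3 - <<'E'
from h import *
s=st(); print((R2.inv()*Rot.from_quat(s['ee_rot'])).as_rotvec().round(3)); plan(rig(80,-126,95),R2,8)
E
```

```text
t 25.35 pos [620.1 -53.8 232.9] rig [  76.8 -128.4  232.9] F [0.5 0.6 0.4] M [ 0.02 -0.06 -0.05] w 0.1 q [ 0.17  0.38  0.01  0.   -1.21  1.15]
[-0.005 -0.009  0.005]
rows 8 max frac 0.47 
T [[0.0003, -0.0002, 0.0098], [0.0006, -0.0005, 0.0197], [0.0006, -0.0004, 0.0197], [0.0006, -0.0004, 0.0197], [0.0005, -0.0004, 0.0197], [0.0005, -0.0004, 0.0197], [0.0005, -0.0003, 0.0197], [0.0003, -0.0002, 0.0099]] 
R [[0.0, 0.001, -0.0], [0.001, 0.001, -0.001], [0.001, 0.001, -0.001], [0.0, 0.002, -0.0], [0.001, 0.001, -0.001], [0.001, 0.001, -0.001], [0.0, 0.001, -0.001], [0.001, 0.001, 0.0]]
```

Call:
play_rows:
  travel:
    - [0.0005,0,0.01]
    - [0.0005,-0.0005,0.0195]
    - [0.0005,-0.0005,0.0195]
    - [0.0005,-0.0005,0.0195]
    - [0.0005,-0.0005,0.0195]
    - [0.0005,-0.0005,0.0195]
    - [0.0005,-0.0005,0.0195]
    - [0.0005,0,0.01]
  rotation:
    - [0,0.001,0]
    - [0.001,0.001,-0.001]
    - [0.001,0.001,-0.001]
    - [0,0.002,0]
    - [0.001,0.001,-0.001]
    - [0.001,0.001,-0.001]
    - [0,0.001,-0.001]
    - [0.001,0.001,0]
  grip: [0,0,0,0,0,0,0,0]

```text
clock: 26.02
position: [622.3, -48.6, 93.7]
ee_rot: [0.993, -0.121, -0.002, -0.0]
contact_force: [-1.0, 0.1, -0.8]
gripper_width: -0.1
```

Call:
play_rows:
  travel:
    - [-0.006,0,0]
    - [-0.008,0,0]
    - [-0.008,0,0]
    - [-0.008,0,0]
    - [-0.008,0,0]
    - [-0.008,0,0]
    - [-0.008,0,0]
    - [-0.008,0,0]
    - [-0.008,0,0]
    - [-0.008,0,0]
    - [-0.008,0,0]
    - [-0.004,0,0]
  rotation:
    - [0,0,0]
    - [0,0,0]
    - [0,0,0]
    - [0,0,0]
    - [0,0,0]
    - [0,0,0]
    - [0,0,0]
    - [0,0,0]
    - [0,0,0]
    - [0,0,0]
    - [0,0,0]
    - [0,0,0]
  grip: [0,0,0,0,0,0,0,0,0,0,0,0]

```text
clock: 27.02
position: [535.6, -27.8, 96.6]
ee_rot: [0.993, -0.122, 0.0, -0.0]
contact_force: [0.6, 0.8, -1.3]
gripper_width: -0.4
```

```bash
python3 - <<'E'
from h import *
st()
E
```

```text
t 27.02 pos [535.6 -27.8  96.6] rig [ -11.5 -123.9   96.6] F [ 0.6  0.8 -1.3] M [-0.03 -0.27  0.02] w -0.4 q [ 0.25  0.38 -0.39 -0.   -0.81  1.08]
```

Call:
play_rows:
  travel:
    - [-0.001,0,0]
    - [-0.001,0,0]
    - [-0.001,0,0]
    - [-0.001,0,0]
    - [0,0,0]
  rotation:
    - [0,0,0]
    - [0,0,0]
    - [0,0,0]
    - [0,0,0]
    - [0,0,0]
  grip: [0,0,0,0,0]

```text
clock: 27.43
position: [533.7, -27.1, 96.9]
ee_rot: [0.993, -0.122, 0.001, -0.001]
contact_force: [1.0, -0.4, -1.5]
gripper_width: -0.2
```

Call:
play_rows:
  travel:
    - [-0.001,0,0]
    - [-0.001,0,0]
    - [0,0,0]
  rotation:
    - [0,0,0]
    - [0,0,0]
    - [0,0,0]
  grip: [0,0,0]

```text
clock: 27.68
position: [533.5, -26.7, 97.3]
ee_rot: [0.993, -0.121, 0.003, -0.001]
contact_force: [5.3, -2.5, -4.4]
gripper_width: -0.2
```

Call:
play_rows:
  travel:
    - [-0.001,0,0]
    - [-0.001,0,0]
    - [0,0,0]
  rotation:
    - [0,0,0]
    - [0,0,0]
    - [0,0,0]
  grip: [0,0,0]

```text
clock: 27.93
position: [533.5, -26.2, 97.6]
ee_rot: [0.993, -0.121, 0.005, -0.001]
contact_force: [9.0, -4.0, -6.0]
gripper_width: 0.2
```

The lever is at its front stop: ~10 N with no more travel. I'll back off, lift clear and check.

Call:
play_rows:
  travel:
    - [0.01,0,0]
    - [0.02,0,0]
    - [0.015,0,0]
    - [0,0,-0.02]
    - [0,0,-0.035]
    - [0,0,-0.035]
    - [0,0,-0.035]
    - [0,0.03,-0.02]
    - [0,0.04,0]
    - [0,0.04,0]
    - [0,0.03,0]
    - [0,0,0]
  rotation:
    - [0,0,0]
    - [0,0,0]
    - [0,0,0]
    - [0,0,0]
    - [0,0,0]
    - [0,0,0]
    - [0,0,0]
    - [0,0,0]
    - [0,0,0]
    - [0,0,0]
    - [0,0,0]
    - [0,0,0]
  grip: [0,0,0,0,0,0,0,0,0,0,0,0]

```text
clock: 28.93
position: [536.7, -176.8, 241.7]
ee_rot: [0.992, -0.124, -0.0, -0.0]
contact_force: [-0.8, 0.9, 0.1]
gripper_width: -0.1
```

```bash
python3 - <<'E'
from h import *
st(); d=grab('top'); W=cloud(d); w=W.reshape(-1,3)
r=(w-O)@RR; r=r[(r[:,2]>90)&(r[:,2]<125)&(abs(r[:,1]+125)<25)&(abs(r[:,0])<70)]; print('ball',len(r),r.mean(0))
for n,lo,hi,box in [('short',18,32,(310,245,345,275)),('beaker',85,100,(295,120,340,165)),('mass',0,80,(380,215,415,245)),('purpleA',40,57,(335,165,365,190)),('purpleB',40,57,(320,215,345,240))]:
    x0,y0,x1,y1=box; q=W[y0:y1,x0:x1].reshape(-1,3); q=q[(q[:,2]>lo)&(q[:,2]<hi)]; print(n,len(q),q.mean(0).round(1) if len(q) else '')
print('sleeve',fitcirc(w,116,127,[577,89],20),'tip',fitcirc(w,128,136,[577,89],20))
a=cv2.resize(d['image'][125:285,80:293],(800,600),interpolation=cv2.INTER_CUBIC)
cv2.imwrite('pics/end.png',cv2.convertScaleAbs(a,alpha=1.6))
E
```

```text
t 28.93 pos [ 536.7 -176.8  241.7] rig [  26.1 -268.   241.7] F [-0.8  0.9  0.1] M [ 0.02 -0.07  0.01] w -0.1 q [-0.03  0.28 -0.12 -0.   -1.17  1.35]
ball 0 [nan nan nan]
short 111 [ 424.1 -279.5   25. ]
beaker 80 [ 725.5 -236.1   92.7]
mass 748 [ 501.2 -448.2   20.1]
purpleA 0 
purpleB 126 [ 506.6 -283.7   49.1]
sleeve None tip None<stdin>:3: RuntimeWarning: Mean of empty slice.
  ret = um.true_divide(
```

View pics/end.png

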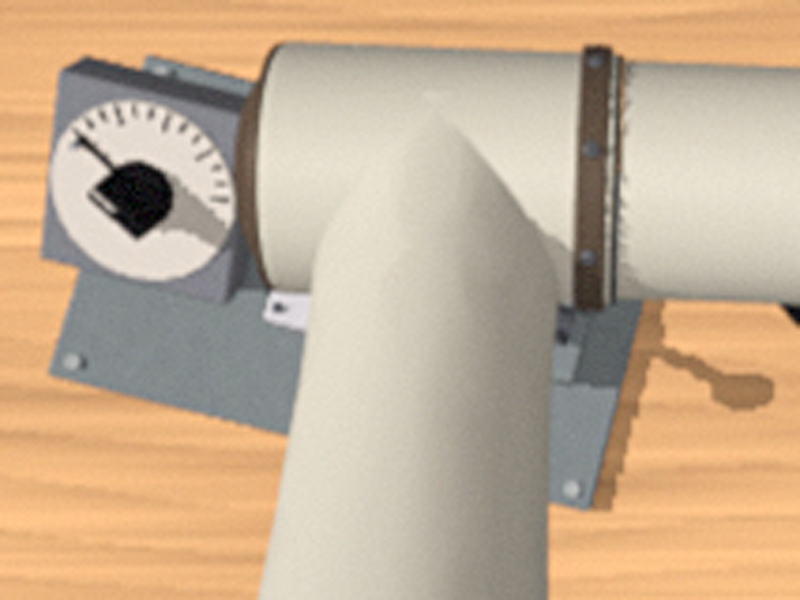

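The arm covers the rest of the rig, but the pointer at (80,140) is at the pin. I'll move the arm aside and recheck.

Call:
play_rows:
  travel:
    - [-0.005,0.018,-0.005]
    - [-0.01,0.035,-0.005]
    - [-0.01,0.035,0]
    - [-0.01,0.035,0]
    - [-0.01,0.035,0]
    - [-0.01,0.035,0]
    - [-0.01,0.035,0]
    - [-0.01,0.035,0]
    - [-0.01,0.035,0]
    - [-0.01,0.035,0]
    - [-0.005,0.018,0]
    - [0,0,0]
  rotation:
    - [0,0,0]
    - [0,0,0]
    - [0,0,0]
    - [0,0,0]
    - [0,0,0]
    - [0,0,0]
    - [0,0,0]
    - [0,0,0]
    - [0,0,0]
    - [0,0,0]
    - [0,0,0]
    - [0,0,0]
  grip: [0,0,0,0,0,0,0,0,0,0,0,0]

```text
clock: 29.98
position: [355.6, -491.4, 250.3]
ee_rot: [0.992, -0.123, 0.0, -0.001]
contact_force: [0.2, 0.4, 0.2]
gripper_width: 0.4
```

```bash
python3 - <<'E'
from h import *
st(); d=grab('top'); W=cloud(d); w=W.reshape(-1,3)
r=(w-O)@RR; r=r[(r[:,2]>90)&(r[:,2]<125)&(abs(r[:,1]+125)<25)&(abs(r[:,0])<70)]; print('ball',len(r),r.mean(0))
for n,lo,hi,box in [('short',18,32,(310,245,345,275)),('beaker',85,100,(295,120,340,165)),('mass',0,80,(380,215,415,245)),('purpleA',40,57,(335,165,365,190)),('purpleB',40,57,(320,215,345,240))]:
    x0,y0,x1,y1=box; q=W[y0:y1,x0:x1].reshape(-1,3); q=q[(q[:,2]>lo)&(q[:,2]<hi)]; print(n,len(q),q.mean(0).round(1) if len(q) else '')
print('sleeve',fitcirc(w,116,127,[577,89],20),'tip',fitcirc(w,128,136,[577,89],20))
E
```

```text
t 29.98 pos [ 355.6 -491.4  250.3] rig [ -72.6 -617.4  250.3] F [0.2 0.4 0.2] M [ 0.06 -0.04  0.02] w 0.4 q [-0.68  0.34 -0.01 -0.   -1.22  2.  ]
ball 105 [ -39.53692314 -125.00003405  113.27020269]
short 113 [ 424.3 -279.6   24.8]
beaker 191 [ 702.8 -243.7   92.8]
mass 751 [ 501.2 -446.9   19.9]
purpleA 121 [ 628.7 -329.5   49. ]
purpleB 129 [ 506.5 -283.6   49.1]
sleeve (133, array([576.3,  89.8, 121.9]), array([576.4,  90.5]), 16.7) tip (39, array([576. ,  89.7, 132. ]), array([576.7,  89.5]), 8.1)
```

```bash
python3 -c "
from h import *
print(workorder.job_done())"
```

```text
the job is handed in; nothing more can be done
None
```

The job is done in the order you asked and handed in at about 30 s of robot time, well under the 72 s limit.

- **Clutch back:** I pushed the lever until it stopped moving at about 16 N. The ball measured rig x ≈ +37 mm, against +38 mm expected for fully back.
- **Counter to zero:** I turned the knob anticlockwise about 2.05 rad, until the torque climbed to about 2.2 N·m at the hard stop. After release, the pictures showed the pointer against the steel pin, and it was still there in the last one.
- **Tall sleeve:** The silver tall sleeve is over the spindle and released. Its rim is at z = 121.9 mm, where fully down on the hub would be 122 mm.
- **Clutch forward:** I brought the lever to its front stop at about 11 N. The ball ended at rig x ≈ -39.5 mm, against -38 mm expected.
- **Everything else:** The short sleeve, beaker, brass weight and both purple sleeves are within about 1.5 mm of where they started, which is camera noise. The arm ended well clear of everything.

No final check failed. In my first check after the lever move, the arm was hiding the rig, so I moved it aside and measured again. The top and wrist cameras disagreed by 1–2.5 mm on sleeve and spindle positions, within their stated calibration.

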